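Clear the painting place and set the lamp

TASK

The painting class is over: clear this place for the next one. Set each of the two faders on the lamp desk so that the line on its grip stands level with the green tape beside its own track, hang every brush-wash pail by its handle on the drying stand, one to a hook, and pull the chest's top drawer all the way out to its stop, put every paint tube lying on the table into it and push it fully shut. Leave the other things where they stand.

Things in the scene. Friction and masses are not known exactly. Their poses are not given: they have to be found in the camera images.
- tube_red: paint tube lying on the table, silver metal with a red band round its middle and a small white cap: 84 long, 18 wide, 18 high (tail 20.5 wide), 30 g; it does not roll. Origin: under its middle, at its underside; x along the tube towards the cap, z up. None if this tube is absent in this run.
- tube_green: paint tube lying on the table, silver metal with a green band round its middle and a small white cap: 84 long, 18 wide, 18 high (tail 20.5 wide), 30 g; it does not roll. Origin: under its middle, at its underside; x along the tube towards the cap, z up. None if this tube is absent in this run.
- tube_blue: paint tube lying on the table, silver metal with a blue band round its middle and a small white cap: 84 long, 18 wide, 18 high (tail 20.5 wide), 30 g; it does not roll. Origin: under its middle, at its underside; x along the tube towards the cap, z up. None if this tube is absent in this run.
- tube_ochre: paint tube lying on the table, silver metal with a yellow-brown band round its middle and a small white cap: 84 long, 18 wide, 18 high (tail 20.5 wide), 30 g; it does not roll. Origin: under its middle, at its underside; x along the tube towards the cap, z up. None if this tube is absent in this run.
- pail_a: open blue plastic brush-wash pail, empty, 140 g, 84 across the rim, 78 high, with a stiff fixed arch handle: legs at y = -44.5 and +44.5 joined by a straight level crest bar along y, 94 long, 12 wide (x), 7 high, underside 133 and top 140 above the foot; opening under the crest 55 high, 84 wide. Origin: centre of the foot; z up. None if absent in this run.
- pail_b: open yellow plastic brush-wash pail, empty, 140 g, 84 across the rim, 78 high, with a stiff fixed arch handle: legs at y = -44.5 and +44.5 joined by a straight level crest bar along y, 94 long, 12 wide (x), 7 high, underside 133 and top 140 above the foot; opening under the crest 55 high, 84 wide. Origin: centre of the foot; z up. None if absent in this run.
- chest_drawer0 (a joint): upper of the two drawers of the fixed wooden paint chest (220 deep, 280 wide, 160 high, its front turned roughly towards the robot): 0 = shut, grows as it slides out, stop at 0.150 m; takes a few N, stays where it is left
- chest_drawer0_handle (a point): middle of the top drawer's bar handle, 122 above the table: steel bar 11 thick, 120 long along its y, 35 off the drawer front; moves with the drawer. Axes: -x out of the chest, the way it opens, z up. In this frame the drawer's inner floor lies at z = -32, x 56 to 231, y -119 to +119, walls 48 and front 57 high above it; fully open, x 56 to 198 is clear of the chest
- hook_left (a point): fixed steel drying stand with two hooks 150 apart pointing roughly to the robot: middle of the seat of its left (+y) hook, on top of a round bar 8 thick, 264 above the table, 42 in front of the crossbar (12 thick, 200 long). -x points out along the hook, z up; the hook's end turns up from 24 beyond this point, its tip 18 above the seat at 40 beyond. Foot plate 120 x 200
- hook_right (a point): fixed steel drying stand with two hooks 150 apart pointing roughly to the robot: middle of the seat of its right (-y) hook, on top of a round bar 8 thick, 264 above the table, 42 in front of the crossbar (12 thick, 200 long). -x points out along the hook, z up; the hook's end turns up from 24 beyond this point, its tip 18 above the seat at 40 beyond. Foot plate 120 x 200
- desk: fixed dark lamp-control desk, 150 long (x), 130 wide (y), 35 high, with two parallel fader tracks along its x, 60 apart (at y = +30 and -30). Origin: centre of its underside
- fader_left_top (a point): centre of the top of the left fader's black grip with its white line across: grip 16 long (along the track), 24 wide, 26 high, its top 62 above the table; it slides along the desk's x, 80 in all (40 either way of the desk's middle), takes about 1.5 N and stays where it is left. Axes as the desk's
- tape_left: green strip of tape stuck on the desk just left (+y, the outer side) of the left track, marking where that fader is to stand: 10 long along the track, 14 across, flat. Origin: its centre; x along the track, as the desk's
- fader_right_top (a point): centre of the top of the right fader's black grip with its orange line across: grip 16 long (along the track), 24 wide, 26 high, its top 62 above the table; it slides along the desk's x, 80 in all (40 either way of the desk's middle), takes about 1.5 N and stays where it is left. Axes as the desk's
- tape_right: green strip of tape stuck on the desk just right (-y, the outer side) of the right track, marking where that fader is to stand: 10 long along the track, 14 across, flat. Origin: its centre; x along the track, as the desk's
- washer: blue porcelain brush-washing bowl, 144 across, 65 high; a bystander. Origin: centre of its underside
- weight_a: dark wooden paperweight, 160 (its x) x 28 x 22; a bystander. Origin: centre of its underside
- weight_b: dark wooden paperweight, 160 (its x) x 28 x 22; a bystander. Origin: centre of its underside
- bottle: clear water bottle with red cap, 62 across, 190 high; a bystander. Origin: centre of its underside
- thermos: blue and pink vacuum flask, 64 across, 185 high; a bystander. Origin: centre of its underside
- ink: black ink jar with red lid, 44 across, 50 high; a bystander. Origin: centre of its underside
Things that resemble listed ones, but are neither listed nor needed, are in the scene too. What is shaped like the tube_green but pink is not meant.

How it is judged:
On the way, in this order (a step that is already met when the one before it is completed fails the run):
1. the top drawer is pulled out to its stop (at least 0.138 m) (value of joint chest_drawer0 above 0.138 m), for 0.2 s.
2. every paint tube lies released inside the open top drawer (x of tube_red in the frame of chest_drawer0_handle between 0.058 and 0.228 m and y of tube_red in the frame of chest_drawer0_handle between -0.115 and 0.115 m and z of tube_red in the frame of chest_drawer0_handle between -0.05 and 0.01 m and linear speed of each of tube_red, tube_green, tube_blue, tube_ochre below 0.05 m/s and contact force between the fingers and tube_red below 0.2 N and x of tube_green in the frame of chest_drawer0_handle between 0.058 and 0.228 m and y of tube_green in the frame of chest_drawer0_handle between -0.115 and 0.115 m and z of tube_green in the frame of chest_drawer0_handle between -0.05 and 0.01 m and contact force between the fingers and tube_green below 0.2 N and x of tube_blue in the frame of chest_drawer0_handle between 0.058 and 0.228 m and y of tube_blue in the frame of chest_drawer0_handle between -0.115 and 0.115 m and z of tube_blue in the frame of chest_drawer0_handle between -0.05 and 0.01 m and contact force between the fingers and tube_blue below 0.2 N and x of tube_ochre in the frame of chest_drawer0_handle between 0.058 and 0.228 m and y of tube_ochre in the frame of chest_drawer0_handle between -0.115 and 0.115 m and z of tube_ochre in the frame of chest_drawer0_handle between -0.05 and 0.01 m and contact force between the fingers and tube_ochre below 0.2 N and value of joint chest_drawer0 above 0.08 m), for 0.2 s.
At the end, for the whole second after the job is handed in: Each fader within 5 mm of the middle of its tape; every pail present hangs released and still by its handle on a hook (foot 110 to 150 mm below the seat, within 45 mm of plumb under it, tilt under 0.4 rad); every tube present lies in the top drawer, shut to within 6 mm (x of tube_red in the frame of chest_drawer0_handle between 0.058 and 0.228 m and y of tube_red in the frame of chest_drawer0_handle between -0.115 and 0.115 m and z of tube_red in the frame of chest_drawer0_handle between -0.05 and 0.01 m and linear speed of each of tube_red, tube_green, tube_blue, tube_ochre below 0.05 m/s and contact force between the fingers and tube_red below 0.2 N and x of tube_green in the frame of chest_drawer0_handle between 0.058 and 0.228 m and y of tube_green in the frame of chest_drawer0_handle between -0.115 and 0.115 m and z of tube_green in the frame of chest_drawer0_handle between -0.05 and 0.01 m and contact force between the fingers and tube_green below 0.2 N and x of tube_blue in the frame of chest_drawer0_handle between 0.058 and 0.228 m and y of tube_blue in the frame of chest_drawer0_handle between -0.115 and 0.115 m and z of tube_blue in the frame of chest_drawer0_handle between -0.05 and 0.01 m and contact force between the fingers and tube_blue below 0.2 N and x of tube_ochre in the frame of chest_drawer0_handle between 0.058 and 0.228 m and y of tube_ochre in the frame of chest_drawer0_handle between -0.115 and 0.115 m and z of tube_ochre in the frame of chest_drawer0_handle between -0.05 and 0.01 m and contact force between the fingers and tube_ochre below 0.2 N and value of joint chest_drawer0 below 0.006 m and ((horizontal distance between pail_a and hook_left below 0.045 m and z of pail_a in the frame of hook_left between -0.15 and -0.11 m) or (horizontal distance between pail_a and hook_right below 0.045 m and z of pail_a in the frame of hook_right between -0.15 and -0.11 m)) and angle between each of pail_a, pail_b's own z axis and vertical below 0.4 rad and linear speed of each of pail_a, pail_b below 0.06 m/s and contact force between each of pail_a, pail_b and the fingers below 0.2 N and ((horizontal distance between pail_b and hook_left below 0.045 m and z of pail_b in the frame of hook_left between -0.15 and -0.11 m) or (horizontal distance between pail_b and hook_right below 0.045 m and z of pail_b in the frame of hook_right between -0.15 and -0.11 m)) and x of fader_left_top in the frame of tape_left between -0.005 and 0.005 m and x of fader_right_top in the frame of tape_right between -0.005 and 0.005 m); the robot touches nothing.
It fails at once if a bystander was pushed more than 4 cm (distance of any of washer, weight_a, weight_b, bottle, thermos, ink from where it was at the start of the episode above 0.04 m).
It fails at once if a bystander vessel was tipped over (angle between any of washer, bottle, thermos, ink's own z axis and vertical above 0.7 rad).
Of tube_red, tube_green, tube_blue, tube_ochre only 2 to 4 are there at a start; the rules pass over those that are not, and their reading is None.
Of pail_a, pail_b only 1 to 2 are there at a start; the rules pass over those that are not, and their reading is None.
At some moment in a run one of tube_red, tube_green, tube_blue, tube_ochre may be knocked a few centimetres aside while the robot is not near it.
It also fails if it takes over 210 s, if anything falls off the work surface, if the arm or the gripper's body presses on something with over 40 N, if the wrist force passes 120 N, or if a joint passes its speed limit or range.

ROBOT

A 6-joint arm with a two-finger parallel gripper is mounted at the origin on the work surface. World frame = base frame: x ahead of the robot, y to its left, z up, the work surface at z = 0. Lengths are in m, angles in rad, forces in N, time in s.
With the tool pointing down it reaches from about 0.3 to 0.775 m from the base axis. Payload 14.6 kg.
Tool frame: the origin (TCP) lies at the very end of the fingers, on their centre line; the grasp point (between the pads) lies 19 mm behind it; y points along the fingers, z is the direction in which the jaws open and shut, and the axes are right-handed (so a half turn about y gives the same grasp; the last joint's range is limited). The gripper opens to 94 mm and grips with 3 to 60 N. Pads are 16 mm wide; open, the fingers measure 119 mm over their backs; the gripper's body (75 mm by 177 mm) begins 78 mm behind the grasp point.
Start: joints at [-1.299, 0.3, 1.521, -0, 1.321, -0.067], TCP at [0.183, -0.519, 0.205] pointing down, gripper open.
Joint ranges: [-3.03, 3.03], [-0.79, 2.21], [0.23, 2.52], [-1.04, 4.18], [0, 3.07], [-2.55, 2.55]. Speed limits (rad/s): [2.22, 2.22, 2.57, 3.14, 3.14, 3.14].

INTERFACE

Orientations are given as [roll, pitch, yaw] about the fixed x, y, z axes, in that order (R = Rz(yaw) Ry(pitch) Rx(roll)).
In Python, from station import get_obs, camera, hand_in, masks_of gives the robot as it stands.
- The arm moves only by the shell command python3 -m jog 'ROWS' [FORCE]. ROWS is text: rows parted by semicolons, each of 7 numbers parted by spaces: the shift along the world's x, y, z in mm, then the turn, a rotation vector about the world's x, y, z in degrees, then the closure, from 0 (fully open) to 1 (shut). A call has 1 to 10 rows; each row is the pose to reach, as a shift and turn from the pose measured when the call began; what a row does not reach only later rows make up. A row lasts 1/12 s, in which the tool goes at most 41.7 mm and 7.16 degrees, less where a joint would pass 70% of its speed; a pose out of reach is approached as far as the arm can. A call with a gripper value outside its range is refused whole. The fingers move at their own pace and stop on an object; FORCE is the grip in N (left out, the last holds). Time passes only in rows, so rows that repeat a pose let the fingers close. It gives the time, the measured TCP pose, the force and the opening at its end, in the units of the state.
- get_obs(): the state, without advancing time (a new reading comes with each control period).
- camera(name): name is "scene" or "top"; returns a dict with "img" (400x640x3 uint8, red, green, blue), "range_z" (400x640 float32, m along the optical axis (not along the pixel's ray), 0 where there is no reading), "fx", "fy", "cx", "cy" (pixels), "k1" (the pictures are not rectified: a ray, as slopes to the right and down, at radius r is drawn at 1 + k1 r^2 times it, then the intrinsics apply), "rvec" (rotation vector, rad) and "tvec" (3), from world to camera coordinates, as OpenCV has them. Camera axes: x right, y down, z forward; pixel columns grow to the right and rows downward; lengths in m; the calibration is good to about 2 mm. A picture is of the moment at which its call begins.
- hand_in(): hands the job in, once; it reports no verdict.
Trained networks look in the newest picture that a camera, given by its name, has taken for a name from the list of things; names that differ only in an ending like _2 or _b are one class to them, and where a whole thing is asked for, a point or a joint stands for the part that bears it (a point fixed in the world has none). Each returns a list of dicts, best first, with "conf" (0 to 1); they miss things now and then, are a little off and sometimes report something else, mostly with a low value. They report only what shows in the picture. A call takes as long as a camera call. They do not tell look-alikes from the thing itself.
- masks_of(thing, camera): "mask" (400x640 bool, what is visible of it) and "extent" ([left, top, right, bottom] in pixels, round what is visible of it).
The state is a dict: "time_s": time; "qpos": joint angles; "joint_vel": joint speeds; "tau": joint torques, N m; "ee_pos": TCP position; "eef_rot": TCP orientation; "force": force on the tool from outside, world axes, zero at the start; "moment": the same for the moment, N m; "grip_width": finger opening in m.
Only numpy, scipy, OpenCV 4.12 (cv2) and the standard library are available. Lean on these libraries where they do the work, as an engineer would, in place of code of your own. Each camera call takes 0.05 s, during which the arm holds its last target.

## Working session

There is one attempt and no reset: what is moved stays moved. The work goes in short steps, Python scripts to look and compute and a shell command to move; the robot and the scene stay as the last step left them, time stands still between calls to the robot, and variables do not carry over. Pictures are saved under pics/ and viewed, and the job is handed in when it is done.

```bash
ls -la; mkdir -p pics
python3 - <<'E'
from station import get_obs, camera
import cv2
print(get_obs())
for n in ("scene","top"):
    c=camera(n); cv2.imwrite(f"pics/{n}0.png",c["img"][:,:,::-1])
    print(n,{k:c[k] for k in c if k not in("img","range_z")})
E
```

```text
total 12
drwxr-xr-x  3 agent agent 4096 Dec  7 17:00 .
drwxr-xr-x 23 root  root  4096 Dec  7 17:00 ..
drwxr-xr-x  2 agent agent 4096 Dec  7 17:00 pics
{'time_s': 0.0, 'qpos': array([-1.29859225e+00,  3.00481066e-01,  1.52160836e+00,  1.04160796e-05,
        1.32069455e+00, -6.65981640e-02]), 'joint_vel': array([ 0.00017214,  0.00118874,  0.00116099, -0.00095688, -0.00024333,
        0.00010897]), 'tau': array([-5.07048389e-04, -5.31803906e+01, -3.52735770e+01,  7.08722044e-02,
        2.44771270e-02, -2.37865919e-05]), 'ee_pos': array([ 0.18272388, -0.51847043,  0.20486933]), 'eef_rot': array([-1.57198433e+00,  8.93473772e-05, -2.80279305e+00]), 'force': array([ 0.63481716, -0.64460486, -0.11714999]), 'moment': array([0.00172814, 0.0072867 , 0.01719455]), 'grip_width': 0.09397339884084159}
scene {'fx': 375.7588213544321, 'fy': 375.7588213544321, 'cx': 327.4939866255738, 'cy': 206.89571532025573, 'k1': 0.009302113536634895, 'rvec': array([ 1.07391011,  2.30253792, -1.13154966]), 'tvec': array([ 0.34384387, -0.05277139,  1.42284151])}
top {'fx': 516.8344132931159, 'fy': 516.8344132931159, 'cx': 311.6305679596323, 'cy': 203.31883446448344, 'k1': -0.08310383252158672, 'rvec': array([ 2.151518  , -2.11379483,  0.17710879]), 'tvec': array([-0.08252107,  0.49341081,  1.78228953])}
```

View pics/scene0.png

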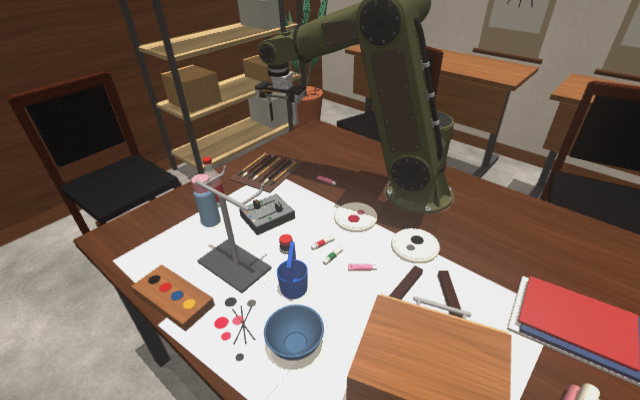

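View pics/top0.png

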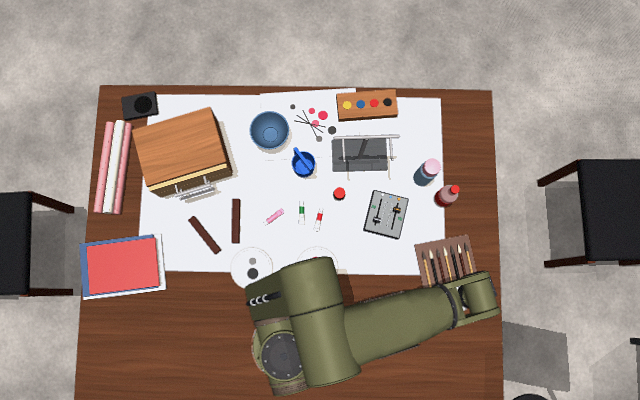

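The scene view (640x400) shows a blue pail at (292,278), tubes at (322,242) red and (333,256) green, pinkish ones at (362,267) and (326,181), and the desk at (267,212). In the top view the chest is at (183,152) and the stand at (365,152). I'll enlarge these areas next.

```bash
cat > h.py <<'E'
import numpy as np, cv2
from station import get_obs, camera, hand_in, masks_of
def cal(c):
    K=np.array([[c["fx"],0,c["cx"]],[0,c["fy"],c["cy"]],[0,0,1.]]); d=np.array([c["k1"],0,0,0,0.])
    R,_=cv2.Rodrigues(np.array(c["rvec"],float)); return K,d,R,np.array(c["tvec"],float)
def ray(c,uv):
    K,d,R,t=cal(c); n=cv2.undistortPoints(np.asarray(uv,float).reshape(-1,1,2),K,d)[:,0]
    D=np.c_[n,np.ones(len(n))]; return -R.T@t, D@R   # origin, dirs (world), unit z
def onz(c,uv,z):
    o,D=ray(c,uv); s=(z-o[2])/D[:,2]; return o+D*s[:,None]
def depth(c,uv):
    uv=np.asarray(uv,float).reshape(-1,2); o,D=ray(c,uv); zz=c["range_z"][uv[:,1].astype(int),uv[:,0].astype(int)]
    P=o+D*zz[:,None]; P[zz==0]=np.nan; return P
def proj(c,P):
    K,d,R,t=cal(c); return cv2.projectPoints(np.asarray(P,float).reshape(-1,1,3),np.array(c["rvec"],float),t,K,d)[0][:,0]
def crop(c,box,s,name):
    x0,y0,x1,y1=box; im=c["img"][y0:y1,x0:x1,::-1]; cv2.imwrite("pics/"+name,cv2.resize(im,None,fx=s,fy=s,interpolation=cv2.INTER_CUBIC))
def pts(c,mask):
    v,u=np.nonzero(mask); return depth(c,np.c_[u,v]),np.c_[u,v]
E
python3 - <<'E'
from h import *
for n,b in (("scene",(220,150,420,300)),("top",(240,120,480,290))):
    c=camera(n); crop(c,b,4 if n=="scene" else 3.3,n+"1.png")
    for t in ["tube_red","pail_a","chest_drawer0","chest_drawer0_handle","desk","fader_left_top","fader_right_top","tape_left","hook_left"]:
        try:
            for r in masks_of(t,n)[:6]: 
                v,u=np.nonzero(r["mask"]); print(n,t,round(r["conf"],2),r["extent"],len(u),np.nanmedian(pts(c,r["mask"])[0],0).round(3))
        except Exception as e: print(t,e)
E
```

```text
scene tube_red 0.5 [311.8, 233.9, 337.2, 248.9] 114 [ 0.442 -0.094  0.015]
scene pail_a 0.63 [277.1, 241.8, 309.3, 300.2] 1108 [ 0.637 -0.033  0.058]
scene pail_a 0.24 [282.2, 235.5, 294.8, 252.3] 159 [ 0.544 -0.163  0.048]
scene chest_drawer0 0.93 [414.6, 294.2, 489.1, 329.9] 401 [0.521 0.35  0.126]
scene chest_drawer0 0.23 [436.1, 268.4, 460.0, 319.4] 492 [0.378 0.303 0.021]
scene chest_drawer0_handle 0.82 [383.7, 292.9, 506.2, 335.1] 427 [0.525 0.343 0.126]
scene desk 0.69 [239.3, 192.3, 296.2, 234.7] 1375 [ 0.476 -0.311  0.036]
scene fader_left_top 0.73 [281.0, 232.2, 294.5, 256.2] 184 [ 0.545 -0.163  0.046]
scene fader_right_top 0.62 [255.3, 201.7, 259.7, 206.3] 45 [ 0.478 -0.363  0.058]
scene hook_left 0.6 [197.5, 166.7, 272.3, 293.3] 2666 [ 0.679 -0.235  0.014]
top tube_red 0.58 [297.3, 203.4, 307.8, 226.1] 100 [ 0.466 -0.037  0.017]
top tube_red 0.51 [248.8, 113.3, 286.8, 149.1] 1147 [0.768 0.089 0.03 ]
top tube_red 0.47 [315.3, 208.6, 320.6, 226.4] 68 [ 0.435 -0.097  0.016]
top pail_a 0.68 [292.0, 145.5, 315.2, 177.9] 543 [ 0.639 -0.037  0.04 ]
top chest_drawer0 0.72 [152.5, 166.7, 229.5, 194.1] 926 [0.551 0.341 0.135]
top chest_drawer0_handle 0.74 [149.5, 161.5, 226.8, 198.6] 919 [0.549 0.344 0.136]
top desk 0.81 [360.3, 189.6, 408.7, 237.6] 1575 [ 0.459 -0.335  0.037]
top desk 0.53 [231.2, 199.6, 238.2, 241.0] 383 [0.429 0.197 0.022]
top fader_left_top 0.43 [371.4, 216.7, 382.0, 224.2] 46 [ 0.437 -0.302  0.062]
top fader_right_top 0.69 [150.3, 161.8, 231.3, 199.0] 916 [0.554 0.347 0.137]
top fader_right_top 0.37 [394.2, 209.3, 399.9, 217.0] 32 [ 0.474 -0.37   0.062]
top tape_left 0.27 [362.1, 190.2, 409.7, 238.6] 1572 [ 0.459 -0.336  0.037]
top hook_left 0.84 [334.2, 136.8, 399.1, 174.9] 2046 [ 0.673 -0.241  0.015]
top hook_left 0.56 [291.3, 146.3, 315.3, 178.2] 526 [ 0.638 -0.039  0.044]
```

View pics/scene1.png

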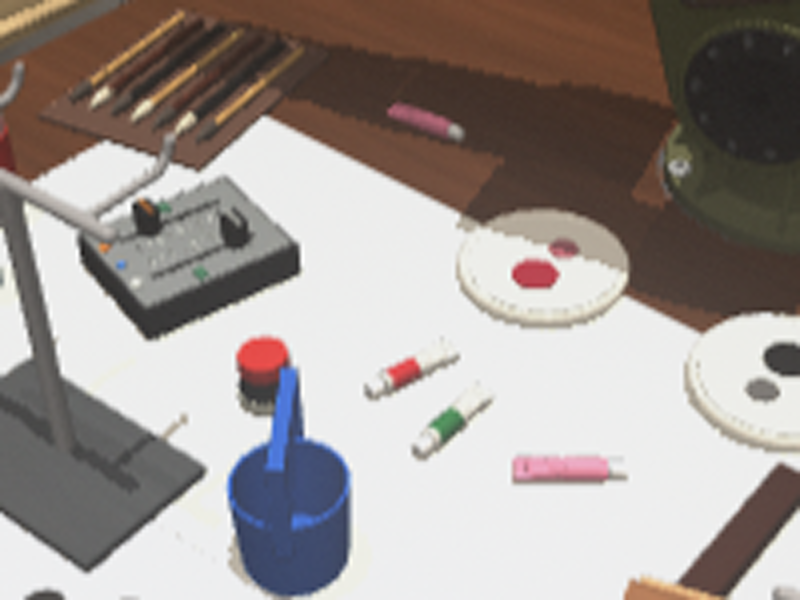

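View pics/top1.png

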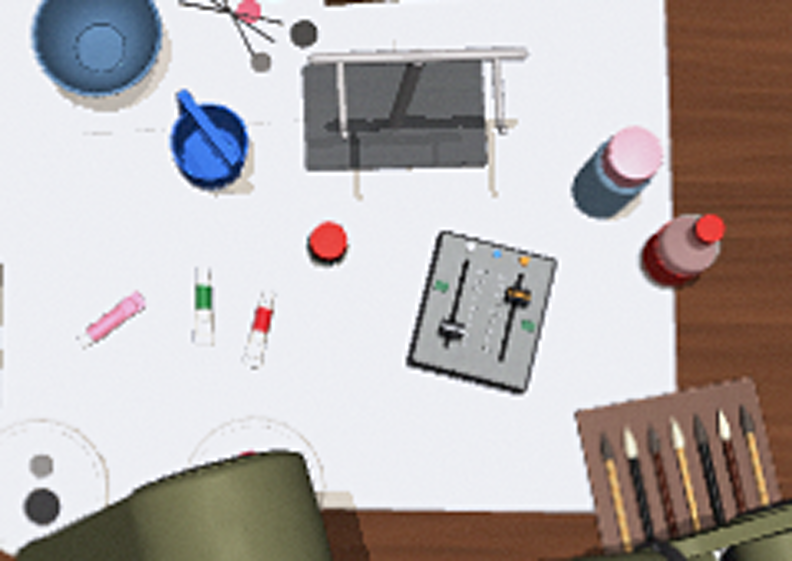

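```bash
cat > m.py <<'E'
from h import *
def grid(c):
    v,u=np.mgrid[0:400,0:640]; uv=np.c_[u.ravel(),v.ravel()]; return depth(c,uv),uv
if __name__=="__main__":
    c=camera("top"); P,uv=grid(c)
    def rect(m,nm):
        q=P[m][:,:2].astype(np.float32); r=cv2.minAreaRect(q); print(nm,len(q),np.round(r[0],4),np.round(r[1],4),round(r[2],2))
    # chest
    s=(abs(P[:,2]-.16)<.006)&(P[:,0]>.45)&(P[:,1]>.2); rect(s,"chest top"); print("z",np.median(P[s,2]))
    s=(abs(P[:,2]-.125)<.012)&(P[:,0]>.4)&(P[:,0]<.62)&(P[:,1]>.2)&(P[:,1]<.5); print(len(P[s]));rect(s,"handle?")
    # desk
    s=(abs(P[:,2]-.035)<.005)&(P[:,0]>.3)&(P[:,0]<.6)&(P[:,1]>-.5)&(P[:,1]<-.2); rect(s,"desk")
    # stand
    s=(abs(P[:,2]-.262)<.012)&(P[:,0]>.5)&(P[:,0]<.9)&(P[:,1]>-.4)&(P[:,1]<-.05)
    print("stand",s.sum(), np.c_[uv[s],P[s].round(3)][::6])
    s=(P[:,2]<.025)&(P[:,2]>.006)&(P[:,0]>.58)&(P[:,0]<.8)&(P[:,1]>-.4)&(P[:,1]<-.1); rect(s,"foot")
E
python3 m.py
python3 - <<'E'
from h import *
c=camera("top"); crop(c,(130,100,240,210),5,"chesttop.png"); crop(c,(320,125,420,245),5,"stand.png")
c=camera("scene"); crop(c,(340,260,520,400),4,"chestscene.png")
E
```

```text
chest top 4091 [0.6571 0.3779] [0.2259 0.2837] 18.96
z 0.16072216782148496
319
handle? 319 [0.5433 0.3393] [0.0634 0.2752] 18.48
desk 995 [ 0.4554 -0.3712] [0.2173 0.2857] 86.14
stand 354 [[ 3.94e+02  1.34e+02  6.86e-01 -3.32e-01  2.62e-01]
 [ 3.60e+02  1.35e+02  6.79e-01 -2.24e-01  2.65e-01]
 [ 3.66e+02  1.35e+02  6.80e-01 -2.43e-01  2.62e-01]
 [ 3.72e+02  1.35e+02  6.80e-01 -2.62e-01  2.64e-01]
 [ 3.78e+02  1.35e+02  6.81e-01 -2.82e-01  2.61e-01]
 [ 3.85e+02  1.35e+02  6.80e-01 -3.03e-01  2.66e-01]
 [ 3.91e+02  1.35e+02  6.82e-01 -3.23e-01  2.63e-01]
 [ 3.97e+02  1.35e+02  6.82e-01 -3.42e-01  2.64e-01]
 [ 3.37e+02  1.36e+02  6.74e-01 -1.51e-01  2.65e-01]
 [ 3.43e+02  1.36e+02  6.73e-01 -1.70e-01  2.71e-01]
 [ 3.49e+02  1.36e+02  6.73e-01 -1.89e-01  2.71e-01]
 [ 3.56e+02  1.36e+02  6.74e-01 -2.11e-01  2.70e-01]
 [ 3.62e+02  1.36e+02  6.75e-01 -2.30e-01  2.69e-01]
 [ 3.68e+02  1.36e+02  6.76e-01 -2.49e-01  2.67e-01]
 [ 3.75e+02  1.36e+02  6.75e-01 -2.71e-01  2.69e-01]
 [ 3.81e+02  1.36e+02  6.76e-01 -2.90e-01  2.70e-01]
 [ 3.87e+02  1.36e+02  6.77e-01 -3.09e-01  2.68e-01]
 [ 3.93e+02
[... 1561 characters left out ...]
70e-01  2.69e-01]
 [ 3.44e+02  1.44e+02  6.49e-01 -1.74e-01  2.63e-01]
 [ 3.91e+02  1.45e+02  6.47e-01 -3.21e-01  2.69e-01]
 [ 3.42e+02  1.47e+02  6.37e-01 -1.67e-01  2.70e-01]
 [ 3.43e+02  1.48e+02  6.35e-01 -1.70e-01  2.65e-01]
 [ 3.44e+02  1.49e+02  6.33e-01 -1.74e-01  2.63e-01]
 [ 3.90e+02  1.50e+02  6.32e-01 -3.19e-01  2.65e-01]
 [ 3.91e+02  1.51e+02  6.30e-01 -3.23e-01  2.60e-01]
 [ 3.91e+02  1.52e+02  6.27e-01 -3.23e-01  2.58e-01]
 [ 3.92e+02  1.53e+02  6.21e-01 -3.24e-01  2.69e-01]
 [ 3.92e+02  1.54e+02  6.19e-01 -3.25e-01  2.66e-01]
 [ 3.92e+02  1.55e+02  6.16e-01 -3.25e-01  2.65e-01]
 [ 3.44e+02  1.57e+02  6.06e-01 -1.74e-01  2.66e-01]]
foot 2253 [ 0.69 -0.25] [0.2998 0.2198] 89.99
```

View pics/chesttop.png

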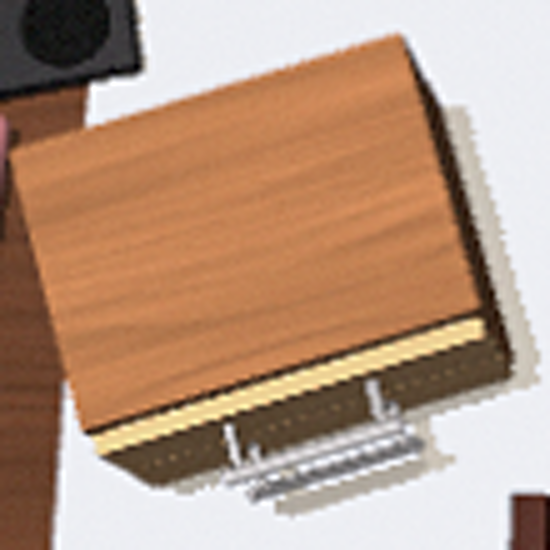

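View pics/stand.png

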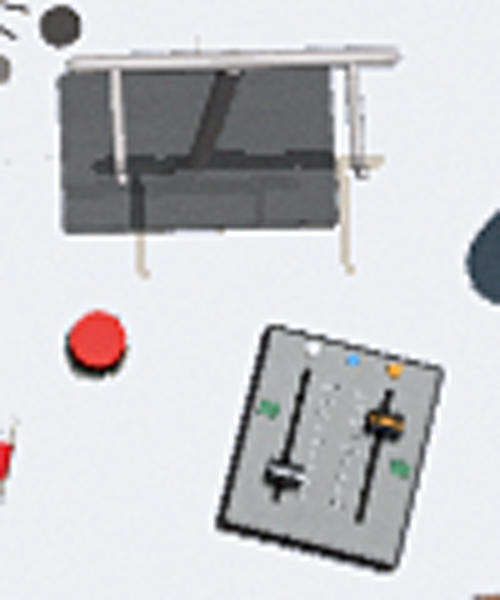

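View pics/chestscene.png

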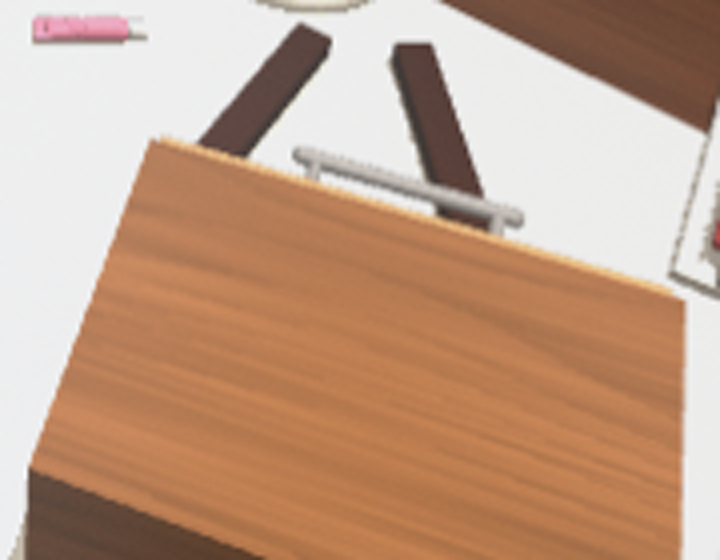

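Two tubes fit the description: red-banded (scene 322,242; top 318,218) and green-banded (scene 333,256; top 302,212). The two pink ones (scene 362,267 and 326,181) are look-alikes. There is one pail, blue (scene 292,278). Next I'll measure these precisely.

```bash
cat > m2.py <<'E'
from m import *
def line(q):
    m=q.mean(0); w=np.linalg.svd(q-m)[2][0]; return m, np.degrees(np.arctan2(w[1],w[0]))%180, np.ptp((q-m)@w)
if __name__=="__main__":
    for n in ("top","scene"):
        c=camera(n); P,uv=grid(c); im=c["img"].astype(int); I=im.reshape(-1,3); hsv=cv2.cvtColor(c["img"],cv2.COLOR_RGB2HSV).reshape(-1,3).astype(int)
        print("==",n)
        # handle: gray bar near z .122
        s=(abs(P[:,2]-.124)<.012)&(P[:,0]>.42)&(P[:,0]<.60)&(P[:,1]>.2)&(P[:,1]<.48)&(hsv[:,1]<60)
        if s.sum()>10:
            q=P[s]; 
            print("bar raw",line(q[:,:2]),np.median(q[:,2]))
        # desk top
        s=(abs(P[:,2]-.036)<.006)&(P[:,0]>.36)&(P[:,0]<.56)&(P[:,1]>-.44)&(P[:,1]<-.24)
        r=cv2.minAreaRect(P[s][:,:2].astype(np.float32)); print("desk",r)
        # tape green
        S=(P[:,0]>.36)&(P[:,0]<.56)&(P[:,1]>-.44)&(P[:,1]<-.24)
        s=S&(hsv[:,0]>45)&(hsv[:,0]<90)&(hsv[:,1]>70)
        k=uv[s]; print("green px",[tuple(x) for x in k])
        # orange
        s=S&(hsv[:,0]<25)&(hsv[:,1]>110)&(hsv[:,2]>100); print("orange px",[tuple(x) for x in uv[s]])
        # pail blue
        s=(hsv[:,0]>100)&(hsv[:,0]<125)&(hsv[:,1]>120)&(P[:,0]>.5)&(P[:,0]<.72)&(P[:,1]>-.15)&(P[:,1]<.06)
        a=s&(P[:,2]>.128)
        print("crest",a.sum(),line(P[a][:,:2]),np.median(P[a][:,2]))
        a=s&(abs(P[:,2]-.076)<.004); print("rim",a.sum(),cv2.minEnclosingCircle(P[a][:,:2].astype(np.float32)))
        # tubes
        for nm,s in (("red",((hsv[:,0]<8)|(hsv[:,0]>172))&(hsv[:,1]>140)),("green",(hsv[:,0]>45)&(hsv[:,0]<85)&(hsv[:,1]>80))):
            a=s&(P[:,0]>.38)&(P[:,0]<.54)&(P[:,1]>-.15)&(P[:,1]<.05)
            print(nm,a.sum(),onz(c,uv[a].mean(0),.013).round(4) if a.sum() else None)
        a=(P[:,2]>.008)&(P[:,2]<.03)&(P[:,0]>.37)&(P[:,0]<.54)&(P[:,1]>-.14)&(P[:,1]<.02)
        m=a.reshape(400,640).astype(np.uint8); nn,L,st,ce=cv2.connectedComponentsWithStats(m)
        for i in range(1,nn):
            if st[i,4]>20:
                v,u=np.nonzero(L==i); q=onz(c,np.c_[u,v],.012)[:,:2]; print("cc",st[i],cv2.minAreaRect(q.astype(np.float32)),line(q)[1])
E
python3 m2.py
```

```text
== top
bar raw (array([0.52381024, 0.33533098]), np.float64(107.72664209561282), np.float64(0.20037728694357765)) 0.12754104458844262
desk ((0.46187397837638855, -0.33729445934295654), (0.13058821856975555, 0.15141960978507996), 76.61508178710938)
green px [(np.int64(372), np.int64(205)), (np.int64(373), np.int64(205)), (np.int64(372), np.int64(206)), (np.int64(373), np.int64(206)), (np.int64(374), np.int64(206)), (np.int64(375), np.int64(206)), (np.int64(372), np.int64(207)), (np.int64(373), np.int64(207)), (np.int64(374), np.int64(207)), (np.int64(375), np.int64(207)), (np.int64(398), np.int64(217)), (np.int64(399), np.int64(217)), (np.int64(398), np.int64(218)), (np.int64(399), np.int64(218)), (np.int64(400), np.int64(218)), (np.int64(401), np.int64(218)), (np.int64(398), np.int64(219)), (np.int64(399), np.int64(219)), (np.int64(400), np.int64(219)), (np.int64(401), np.int64(219))]
orange px [(np.int64(397), np.int64(198)), (np.int64(398), np.int64(198)), (np.int64(399), np.int64(198)), (np.int64(398), np.int64(199)), (np.int64(399), np.int64(199)), (np.int64(394), np.int64(208)),
[... 1493 characters left out ...]
nt64(246), np.int64(211)), (np.int64(247), np.int64(211)), (np.int64(245), np.int64(212)), (np.int64(246), np.int64(212))]
crest 113 (array([ 0.6360318 , -0.03661025]), np.float64(38.84039127641619), np.float64(0.0899981003275754)) 0.1407415683897434
rim 76 ((0.6326180696487427, -0.03908314183354378), 0.042193736881017685)
red 24 [[ 0.452  -0.1003  0.013 ]]
green 24 [[ 0.4721 -0.0346  0.013 ]]
cc [311 235  24  14 120] ((0.44307440519332886, -0.09716880321502686), (0.02291654422879219, 0.08569799363613129), 76.31880950927734) 167.33181512439785
cc [323 246  21  18 130] ((0.4667246341705322, -0.03457913547754288), (0.0879196748137474, 0.020430399104952812), 3.80787992477417) 2.2566826347214377
```

```bash
cat > m3.py <<'E'
from m2 import *
yaw=np.radians(-13.6); C=np.array([.4625,-.3366])
def desk(P): 
    d=P[:,:2]-C; return np.c_[d@[np.cos(yaw),np.sin(yaw)],d@[-np.sin(yaw),np.cos(yaw)]]
def comps(m,uv=None,mn=3):
    n,L,st,ce=cv2.connectedComponentsWithStats(m.astype(np.uint8)); return [(st[i,4],ce[i]) for i in range(1,n) if st[i,4]>=mn]
def faders():
    for n in ("top","scene"):
        c=camera(n); P,uv=grid(c); hsv=cv2.cvtColor(c["img"],cv2.COLOR_RGB2HSV).astype(int); D=desk(P).reshape(400,640,2); Z=P[:,2].reshape(400,640)
        S=(abs(D[...,0])<.075)&(abs(D[...,1])<.065)
        H,s,V=hsv[...,0],hsv[...,1],hsv[...,2]
        for a,ce in comps(S&(H>45)&(H<90)&(s>60),mn=2): print(n,"green",a,desk(onz(c,ce,.0355)).round(4)[0])
        for a,ce in comps(S&(H<25)&(s>110)&(V>100)&(Z>.045),mn=2): print(n,"orange",a,desk(onz(c,ce,.062)).round(4)[0])
        hi=S&(Z>.052)
        for a,ce in comps(hi,mn=5): print(n,"grip",a,ce.round(1),desk(onz(c,ce,.060)).round(4)[0])
        for a,ce in comps(hi&(V>150)&(s<60),mn=1): print(n,"white",a,desk(onz(c,ce,.062)).round(4)[0])
if __name__=="__main__":
    faders()
    for n in ("top","scene"):
        c=camera(n); P,uv=grid(c)
        s=(abs(P[:,2]-.266)<.008)&(P[:,0]>.5)&(P[:,0]<.72)&(P[:,1]>-.4)&(P[:,1]<-.10)
        b=s&(P[:,0]>.655); print(n,"bar",line(P[b][:,:2]), P[b][:,1].min(),P[b][:,1].max(),np.median(P[b,2]))
        for lo,hi in ((-.21,-.13),(-.36,-.28)):
            k=s&(P[:,0]<.655)&(P[:,1]>lo)&(P[:,1]<hi)
            if k.sum()>4: print(n,"hook",k.sum(),line(P[k][:,:2]),P[k].max(0),P[k].min(0))
            t=(P[:,2]>.270)&(P[:,2]<.3)&(P[:,0]<.65)&(P[:,0]>.5)&(P[:,1]>lo)&(P[:,1]<hi); print(" tip",t.sum(),P[t].mean(0) if t.any() else 0)
E
python3 m3.py
python3 - <<'E'
from h import *
c=camera("scene"); crop(c,(180,160,300,300),5,"st_sc.png")
E
```

```text
top green 10 [0.0156 0.0494]
top green 10 [-0.0029 -0.0497]
top orange 7 [ 0.0228 -0.0325]
top grip 37 [396.5 209.4] [ 0.0204 -0.0301]
top grip 37 [376.5 219.4] [-0.0315  0.0295]
top white 4 [-0.0304  0.0336]
top white 2 [-0.0312  0.0191]
scene green 4 [-0.0053 -0.0502]
scene green 6 [0.0128 0.0498]
scene orange 7 [ 0.0198 -0.0289]
scene grip 34 [255.8 201.9] [ 0.0217 -0.0271]
scene grip 35 [277.8 205. ] [-0.0301  0.0334]
scene white 4 [ 0.0192 -0.041 ]
scene white 2 [-0.0324  0.0211]
top bar (array([ 0.67265295, -0.2463869 ]), np.float64(92.3637258052372), np.float64(0.21011440881651341)) -0.34862735137235856 -0.1385338767198601 0.26619357900893625
top hook 46 (array([ 0.62868053, -0.17060611]), np.float64(1.3725283561225865), np.float64(0.05739732327785893)) [ 0.65477974 -0.16699039  0.27399526] [ 0.5973636  -0.17378041  0.25902999]
 tip 12 [ 0.59966991 -0.17167612  0.2767298 ]
top hook 34 (array([ 0.62734551, -0.32112132]), np.float64(2.2438229395349936), np.float64(0.04424153299052223)) [ 0.65175585 -0.31761725  0.27270712] [ 0.6075445  -0.32550778  0.25822007]
 tip 11 [ 0.60919044 -0.32148381  0.27928903]
scene bar (array([ 0.67423767, -0.23513363]), np.float64(92.15473892452935), np.float64(0.2066101400124512)) -0.34399248761773776 -0.1377070566119784 0.26501747399271625
scene hook 70 (array([ 0.62079747, -0.16901403]), np.float64(3.260630651955123), np.float64(0.06542625996844202)) [ 0.65385547 -0.16428184  0.27351301] [ 0.58849145 -0.17707898  0.25814441]
 tip 18 [ 0.59264746 -0.17100754  0.27642236]
scene hook 56 (array([ 0.62496325, -0.31847011]), np.float64(2.7837658050074388), np.float64(0.05627553564530684)) [ 0.65430439 -0.31349992  0.27383341] [ 0.59815596 -0.32415205  0.25861601]
 tip 16 [ 0.59961405 -0.32047987  0.27666102]
```

View pics/st_sc.png

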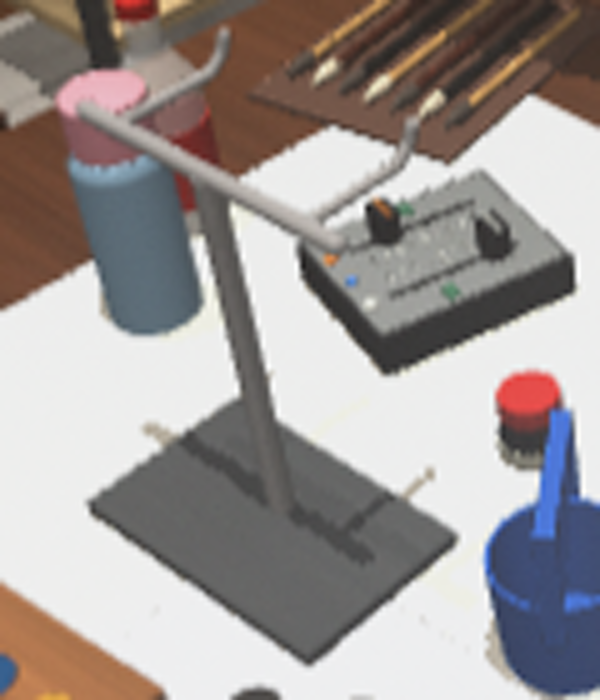

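Run:
```python
from m2 import *
for n in ("top","scene"):
    c=camera(n)
    P,uv=grid(c)
    for nm,(a,b,lo,hi) in dict(bot=(.40,.62,-.60,-.41)).items():
        s=(P[:,2]>.12)&(P[:,2]<.2)&(P[:,0]>a)&(P[:,0]<b)&(P[:,1]>lo)&(P[:,1]<hi)
        for k,ce in [(st,ce) for st,ce in zip(*cv2.connectedComponentsWithStats(s.reshape(400,640).astype(np.uint8))[2:])][1:]:
            if k[4]>15: print(n,k,onz(c,ce,.17))
```

```text
top [420 161  21  19 294] [[ 0.59472527 -0.46503995  0.17      ]]
top [440 185  19  17 243] [[ 0.516655   -0.52894437  0.17      ]]
scene [192 156  27  27 297] [[ 0.55548622 -0.50375055  0.17      ]]
scene [199 185  15  14  93] [[ 0.63063642 -0.40119214  0.17      ]]
```

```bash
python3 -m jog '40 35 0 0 0 -7 0.3; 80 70 0 0 0 -14 0.55; 115 105 0 0 0 -21 0.55; 150 135 0 0 0 -28 0.55; 185 165 0 0 0 -33 0.55; 215 190 0 0 0 -33 0.55; 245 210 0 0 0 -33 0.55; 257 218 -20 0 0 -33 0.55; 257 218 -50 0 0 -33 0.55; 257 218 -80 0 0 -33 0.55' 20
```

```text
time_s: 2.53
ee_pos: [0.4427, -0.2983, 0.1248]
eef_rot: [-1.57, 0.002, 2.908]
force: [0.3, 0.2, -1.2]
grip_width: 0.0423
```

```bash
python3 -m jog '-3 -2 -30 0 0 0 0.55; -3 -2 -60 0 0 0 0.55; -3 -2 -78 0 0 0 0.55; -3 -2 -78 0 0 0 0.55; -3 -2 -78 0 0 0 0.75; -3 -2 -78 0 0 0 0.9; -3 -2 -78 0 0 0 0.9; -3 -2 -78 0 0 0 0.9' 20
```

```text
time_s: 3.2
ee_pos: [0.4405, -0.3004, 0.0485]
eef_rot: [-1.57, 0.005, 2.908]
force: [-0.2, 4.2, 3.6]
grip_width: 0.0236
```

```bash
python3 -m jog '10 -2.5 0 0 0 0 0.9; 20 -5 0 0 0 0 0.9; 32 -8 0 0 0 0 0.9; 44 -10.6 0 0 0 0 0.9; 44 -10.6 0 0 0 0 0.9; 44 -10.6 0 0 0 0 0.9; 44 -10.6 0 0 0 0 0.55; 44 -10.6 0 0 0 0 0.55; 44 -10.6 30 0 0 0 0.55; 44 -10.6 60 0 0 0 0.55'
```

```text
time_s: 4.03
ee_pos: [0.4835, -0.3105, 0.1087]
eef_rot: [-1.571, 0.003, 2.908]
force: [0.2, -0.1, 1.8]
grip_width: 0.042
```

```bash
python3 -m jog '-7 -30 0 0 0 0 0.55; -7 -60 0 0 0 0 0.55; -7 -60 0 0 0 0 0.55; -7 -60 -30 0 0 0 0.55; -7 -60 -61 0 0 0 0.55; -7 -60 -61 0 0 0 0.55; -7 -60 -61 0 0 0 0.9; -7 -60 -61 0 0 0 0.9; -7 -60 -61 0 0 0 0.9; -7 -60 -61 0 0 0 0.9' 20
```

```text
time_s: 4.87
ee_pos: [0.4773, -0.3712, 0.0499]
eef_rot: [-1.569, 0.005, 2.908]
force: [-0.5, 1.3, 7.4]
grip_width: 0.0235
```

```bash
python3 -m jog '-8 2 0 0 0 0 0.9; -16 4 0 0 0 0 0.9; -24.5 6 0 0 0 0 0.9; -24.5 6 0 0 0 0 0.9; -24.5 6 0 0 0 0 0.9; -24.5 6 0 0 0 0 0.55; -24.5 6 0 0 0 0 0.55; -24.5 6 30 0 0 0 0.55; -24.5 6 60 0 0 0 0.55; -24.5 6 90 0 0 0 0.55'
```

```text
time_s: 5.7
ee_pos: [0.4531, -0.3651, 0.1413]
eef_rot: [-1.569, 0.006, 2.908]
force: [0.1, 0.0, 0.3]
grip_width: 0.0419
```

```bash
python3 -m jog '0 40 20 0 0 0 0.3; 0 80 40 0 0 0 0.2; 0 120 60 0 0 0 0; 0 160 80 0 0 0 0; 0 160 80 0 0 0 0;0 160 80 0 0 0 0'
python3 - <<'E'
from m3 import *
faders()
c=camera("top"); crop(c,(350,180,420,245),8,"f1t.png")
c=camera("scene"); crop(c,(230,180,310,240),8,"f1s.png")
E
```

```text
time_s: 6.2
ee_pos: [0.4541, -0.2032, 0.2237]
eef_rot: [-1.569, 0.01, 2.911]
force: [0.2, -0.4, -0.2]
grip_width: 0.0789
top green 8 [-0.0028 -0.0509]
top orange 9 [-0.0037 -0.0308]
top grip 173 [381.4 207.7] [0.0129 0.0226]
top grip 35 [395.  216.4] [-0.0049 -0.0306]
top white 2 [0.0372 0.0156]
scene green 7 [0.0132 0.0487]
scene orange 8 [-0.005  -0.0282]
scene grip 112 [267.7 129. ] [-0.2815 -0.492 ]
scene grip 33 [262.9 199.1] [-0.0054 -0.0267]
scene grip 37 [266.2 209.9] [0.0145 0.0336]
scene white 1 [-0.0022 -0.0412]
scene white 2 [-0.0134 -0.0365]
scene white 6 [0.0124 0.0288]
```

View pics/f1t.png

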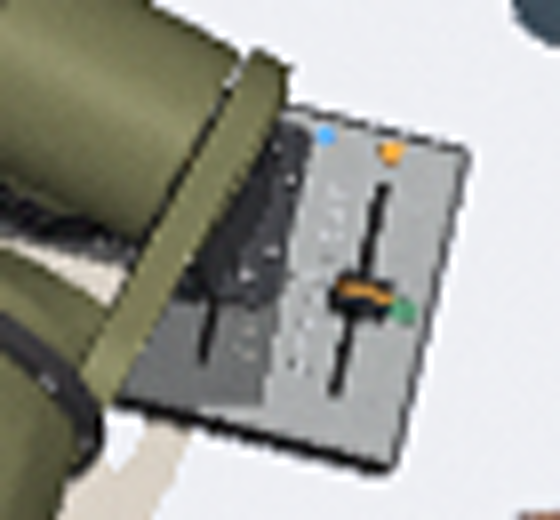

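View pics/f1s.png

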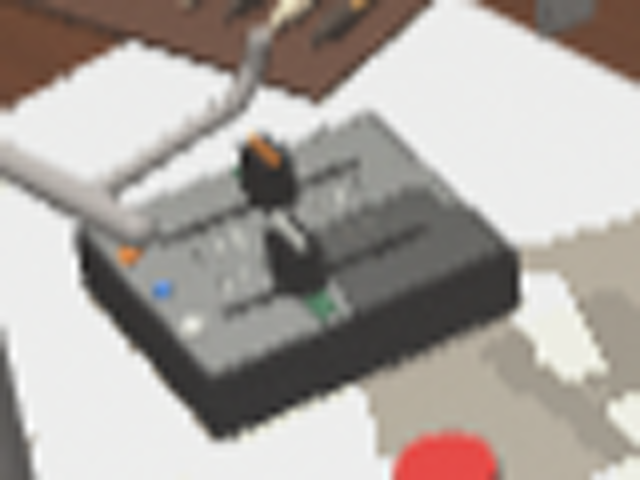

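Both fader lines are level with their tapes: the right one in both views, and the left one in the scene view, since the arm hides it in the top view. I'll recheck the left later. Next is the pail.

```bash
python3 -m jog '0 40 0 0 0 7 0.4; 20 80 0 0 0 14 0.4; 40 120 0 0 0 21 0.4; 65 155 0 0 0 28 0.4; 100 175 0 0 0 35 0.4; 135 178 0 0 0 42 0.4; 165 178 0 0 0 49 0.4; 190 178 0 0 0 52.2 0.4; 196 178 0 0 0 52.2 0.4; 196 178 0 0 0 52.2 0.4'
```

```text
time_s: 7.23
ee_pos: [0.6496, -0.0292, 0.2179]
eef_rot: [-1.572, 0.002, -2.467]
force: [-0.2, 0.1, -0.4]
grip_width: 0.0563
```

Run:
```python
from m2 import *
c=camera("scene"); P,uv=grid(c); hsv=cv2.cvtColor(c["img"],cv2.COLOR_RGB2HSV).reshape(-1,3).astype(int)
s=(hsv[:,0]>100)&(hsv[:,0]<125)&(hsv[:,1]>120)&(P[:,0]>.5)&(P[:,0]<.72)&(P[:,1]>-.15)&(P[:,1]<.06)
a=s&(P[:,2]>.128); print(a.sum(),line(P[a][:,:2]))
crop(c,(220,150,380,310),4,"p1.png")
```

```text
110 (array([ 0.63728479, -0.0355927 ]), np.float64(38.96456318569096), np.float64(0.09004592923061278))
```

View pics/p1.png

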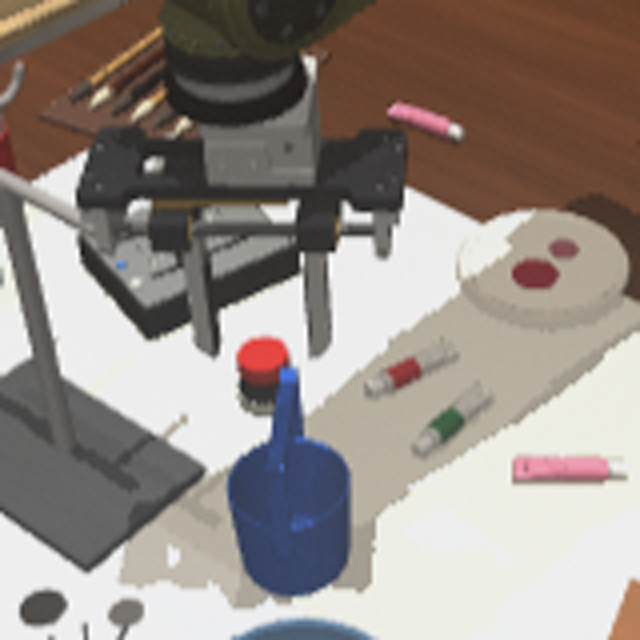

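```bash
python3 -m jog '1 4 -30 0 0 0 0.5; 1 4 -60 0 0 0 0.6; 1 4 -90 0 0 0 0.6; 1 4 -99 0 0 0 0.6; 1 4 -99 0 0 0 0.6; 1 4 -99 0 0 0 0.9; 1 4 -99 0 0 0 0.95; 1 4 -99 0 0 0 0.95; 1 4 -99 0 0 0 0.95' 40
```

```text
time_s: 8.03
ee_pos: [0.6502, -0.0252, 0.1212]
eef_rot: [-1.57, 0.004, -2.468]
force: [-0.0, -0.4, 0.5]
grip_width: 0.0145
```

```bash
python3 -m jog '0 0 0 0 0 0 1; 0 0 0 0 0 0 1; 0 0 20 0 0 0 1; 0 0 50 0 0 0 1; 0 0 85 0 0 0 1; 0 0 120 0 0 0 1; 0 0 155 0 0 0 1; 0 0 180 0 0 0 1; 0 0 190 0 0 0 1; 0 0 190 0 0 0 1' 40
python3 - <<'E'
from h import *
c=camera("scene"); crop(c,(180,120,380,300),3.5,"p2.png")
E
```

```text
time_s: 8.87
ee_pos: [0.6506, -0.0252, 0.3133]
eef_rot: [-1.567, 0.007, -2.468]
force: [-0.8, 0.9, -2.0]
grip_width: 0.0113
```

View pics/p2.png

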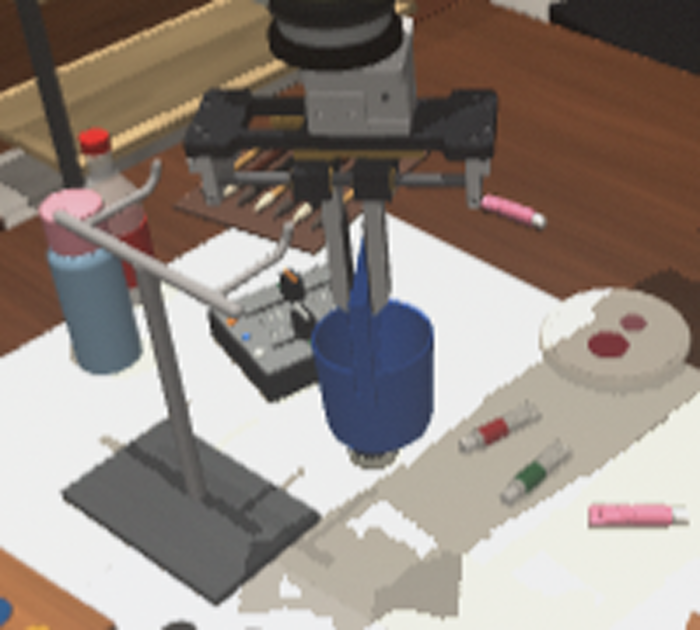

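```bash
python3 -m jog '-30 0 0 0 0 6 1; -60 0 0 0 0 12 1; -90 -5 0 0 0 18 1; -115 -25 -5 0 0 25 1; -135 -50 -10 0 0 32 1; -135 -75 -15 0 0 39 1; -135 -100 -22 0 0 46 1; -135 -123 -29 0 0 53 1; -135 -123 -29 0 0 53 1; -135 -123 -29 0 0 53 1' 40
python3 - <<'E'
from m2 import *
for n in ("scene","top"):
    c=camera(n); P,uv=grid(c); hsv=cv2.cvtColor(c["img"],cv2.COLOR_RGB2HSV).reshape(-1,3).astype(int)
    s=(hsv[:,0]>100)&(hsv[:,0]<125)&(hsv[:,1]>120)&(P[:,0]>.42)&(P[:,0]<.6)&(P[:,1]>-.28)&(P[:,1]<-.06)
    a=s&(P[:,2]>.27)&(P[:,2]<.32); 
    if a.sum()>5: print(n,a.sum(),line(P[a][:,:2]),P[a][:,2].max(),np.percentile(P[a][:,2],90))
    crop(c,(200,120,360,280) if n=="scene" else (290,120,430,240),4,f"p3{n}.png")
E
```

```text
time_s: 9.75
ee_pos: [0.5145, -0.1486, 0.2791]
eef_rot: [-1.574, 0.006, -1.546]
force: [-0.3, -0.1, -1.2]
grip_width: 0.0118
scene 108 (array([ 0.51821684, -0.17068869]), np.float64(91.65827927297505), np.float64(0.09779714883635013)) 0.3010317841974134 0.29922762944411213
top 10 (array([ 0.51536042, -0.21471931]), np.float64(153.4913003204201), np.float64(0.007628315585749982)) 0.30541582621276864 0.3018748421774692
```

View pics/p3scene.png

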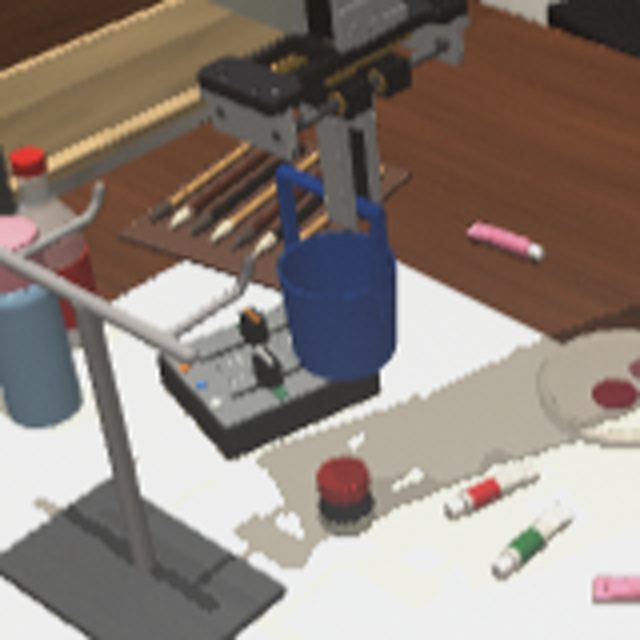

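View pics/p3top.png

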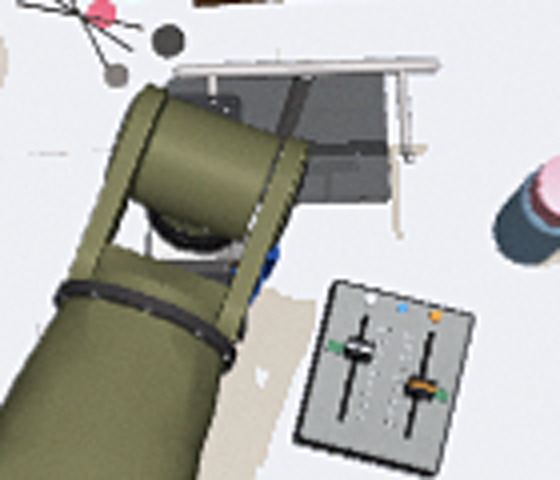

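```bash
python3 -m jog '0 0 6 0 0 0 1; 15 0 6 0 0 0 1; 40 0 6 0 0 0 1; 65 0 6 0 0 0 1; 90 0 6 0 0 0 1; 108 0 6 0 0 0 1; 110 0 6 0 0 0 1; 110 0 6 0 0 0 1' 40
python3 - <<'E'
from m2 import *
for n in ("scene",):
    c=camera(n); P,uv=grid(c); hsv=cv2.cvtColor(c["img"],cv2.COLOR_RGB2HSV).reshape(-1,3).astype(int)
    s=(hsv[:,0]>100)&(hsv[:,0]<125)&(hsv[:,1]>120)&(P[:,0]>.54)&(P[:,0]<.7)&(P[:,1]>-.28)&(P[:,1]<-.06)
    a=s&(P[:,2]>.27)&(P[:,2]<.32); 
    if a.sum()>5: print(n,a.sum(),line(P[a][:,:2]),P[a][:,2].max(),np.percentile(P[a][:,2],90))
    crop(c,(200,120,360,280) if n=="scene" else (290,120,430,240),4,f"p4{n}.png")
E
```

```text
time_s: 10.52
ee_pos: [0.6255, -0.1465, 0.2861]
eef_rot: [-1.572, 0.005, -1.545]
force: [0.2, 0.0, -1.2]
grip_width: 0.0113
scene 115 (array([ 0.62943401, -0.16952312]), np.float64(91.73447862380263), np.float64(0.09364604008208788)) 0.30770040363675655 0.3064863205417066
```

View pics/p4scene.png

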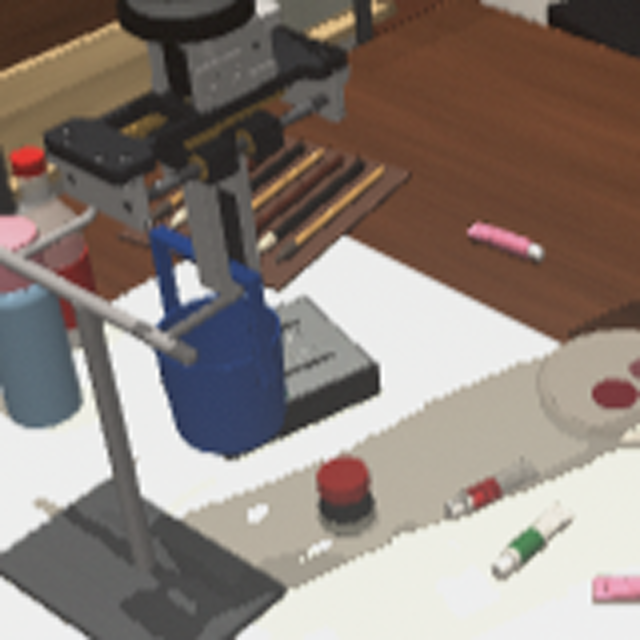

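```bash
python3 -m jog '0 0 -10 0 0 0 1; 0 0 -20 0 0 0 1; 0 0 -28 0 0 0 1; 0 0 -31 0 0 0 1; 0 0 -31 0 0 0 1' 40; python3 -m jog '0 0 -1 0 0 0 1; 0 0 -2 0 0 0 1; 0 0 -3 0 0 0 1; 0 0 -3 0 0 0 1'
```

```text
time_s: 10.98
ee_pos: [0.6244, -0.1467, 0.2543]
eef_rot: [-1.573, 0.006, -1.545]
force: [0.2, 0.7, -1.5]
grip_width: 0.0115
time_s: 11.32
ee_pos: [0.6245, -0.1467, 0.2518]
eef_rot: [-1.573, 0.006, -1.545]
force: [-1.0, -0.4, 1.0]
grip_width: 0.0114
```

```bash
python3 -m jog '0 0 0 0 0 0 0.85; 0 0 0 0 0 0 0.75; 0 0 0 0 0 0 0.72; 0 0 0 0 0 0 0.72; 0 0 15 0 0 0 0.72; 0 0 30 0 0 0 0.72; 0 0 50 0 0 0 0.72; 0 0 70 0 0 0 0.72; -20 0 90 0 0 0 0.72; -40 0 100 0 0 0 0.7'
```

```text
time_s: 12.15
ee_pos: [0.5845, -0.1467, 0.3535]
eef_rot: [-1.571, 0.005, -1.545]
force: [0.8, -0.0, 0.8]
grip_width: 0.0282
```

```bash
python3 -m jog '-40 20 0 0 0 0 0.7; -80 60 0 0 0 0 0.7; -110 100 -10 0 0 0 0.7; -140 140 -20 0 0 0 0.7; -160 180 -30 0 0 0 0.7; -180 220 -30 0 0 0 0.7; -180 250 -30 0 0 0 0.7;-180 250 -30 0 0 0 0.7'
python3 - <<'E'
from m2 import *
for n in ("scene","top"):
    c=camera(n); P,uv=grid(c); hsv=cv2.cvtColor(c["img"],cv2.COLOR_RGB2HSV).reshape(-1,3).astype(int)
    s=(hsv[:,0]>100)&(hsv[:,0]<125)&(hsv[:,1]>120)&(P[:,0]>.54)&(P[:,0]<.7)&(P[:,1]>-.28)&(P[:,1]<-.06)
    a=s&(P[:,2]>.25)&(P[:,2]<.32); 
    if a.sum()>5: print(n,a.sum(),line(P[a][:,:2]),P[a][:,2].max(),np.percentile(P[a][:,2],90))
    a=s&(abs(P[:,2]-.207)<.006); 
    if a.sum()>5: print(n,"rim",cv2.minEnclosingCircle(P[a][:,:2].astype(np.float32)))
    cv2.imwrite(f"pics/p5{n}.png",c["img"][:,:,::-1])
import m3; m3.faders()
E
```

```text
time_s: 12.82
ee_pos: [0.4029, 0.1055, 0.3238]
eef_rot: [-1.57, 0.005, -1.544]
force: [-0.2, 0.0, 0.6]
grip_width: 0.0285
scene 115 (array([ 0.62813331, -0.16651613]), np.float64(91.48934703036281), np.float64(0.09282450371448964)) 0.2746084450598978 0.27267194263057853
scene rim ((0.6272401809692383, -0.16892747581005096), 0.04350455105304718)
top 122 (array([ 0.62494913, -0.17101172]), np.float64(90.90318628830319), np.float64(0.09110756392483879)) 0.2813593719087386 0.27665945212151666
top rim ((0.6257548332214355, -0.17317825555801392), 0.04342494532465935)
top green 10 [0.0156 0.0494]
top green 8 [-0.0028 -0.0509]
top orange 10 [-0.0035 -0.0317]
top grip 33 [379.6 207. ] [0.0137 0.0292]
top grip 33 [395.  216.4] [-0.005  -0.0306]
top white 1 [ 0.06   -0.0368]
top white 1 [ 0.0479 -0.0468]
top white 6 [0.0151 0.0301]
scene white 2 [-0.0134 -0.0365]
```

View pics/p5scene.png

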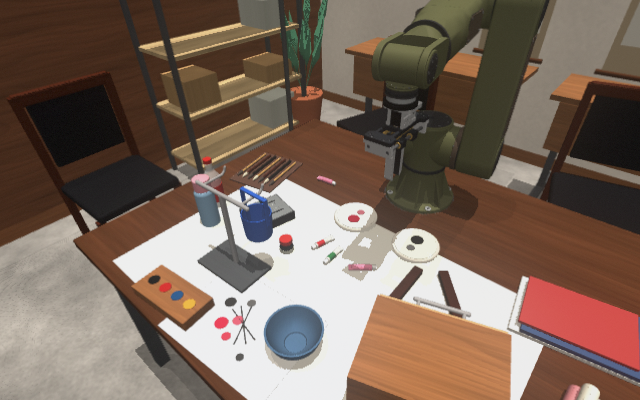

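View pics/p5top.png

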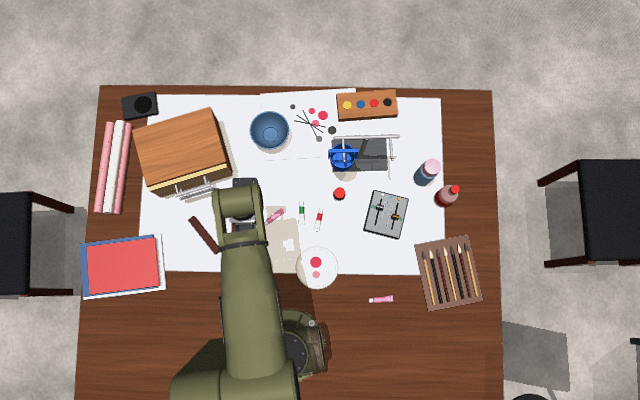

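The pail hangs on the left hook: crest at (0.627,-0.168), 90–92°. The top view confirms both faders to within about 2 mm. The pink tube at top (381,299) is a look-alike, and nothing else was hidden under the arm. Next is the drawer.

```bash
python3 -m jog '15 35 0 0 0 4 0.7; 30 70 0 0 0 8 0.7; 50 105 0 0 0 12 0.7; 70 140 -20 0 0 16.8 0.69; 90 175 -40 0 0 16.8 0.69; 108 205 -60 0 0 16.8 0.69; 118 228 -90 0 0 16.8 0.69; 118 228 -115 0 0 16.8 0.69; 118 228 -115 0 0 16.8 0.69; 118 228 -115 0 0 16.8 0.69'
python3 - <<'E'
from h import *
c=camera("scene"); crop(c,(360,200,540,340),4,"d1.png")
E
```

```text
time_s: 13.85
ee_pos: [0.5229, 0.3301, 0.208]
eef_rot: [-1.573, 0.004, -1.251]
force: [-0.3, -0.5, 1.0]
grip_width: 0.0291
```

View pics/d1.png

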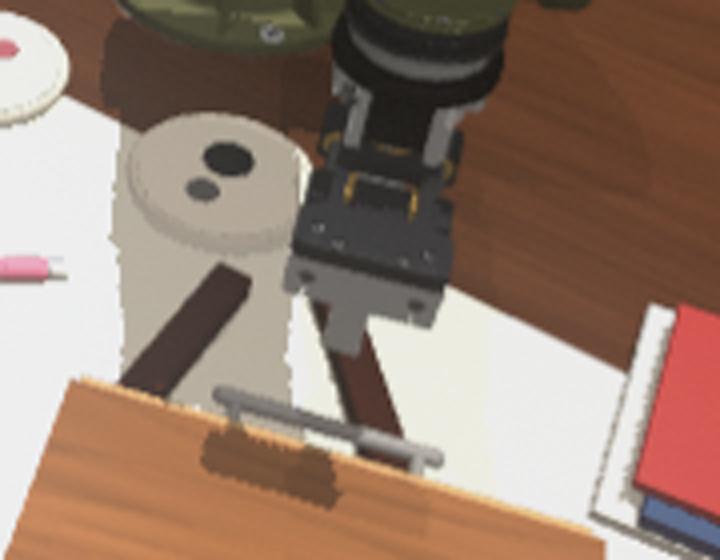

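Run:
```python
from m2 import *
c=camera("scene"); P,uv=grid(c); hsv=cv2.cvtColor(c["img"],cv2.COLOR_RGB2HSV).reshape(-1,3).astype(int)
for p in ((415.5,299),(469.5,314.3)): print(onz(c,p,.124).round(4))
s=(abs(P[:,2]-.124)<.008)&(P[:,0]>.42)&(P[:,0]<.60)&(P[:,1]>.2)&(P[:,1]<.48)&(hsv[:,1]<60)
q=P[s]; yaw=np.radians(18.4); ex=np.array([np.cos(yaw),np.sin(yaw)]); ey=np.array([-ex[1],ex[0]])
d=q[:,:2]-[.521,.333]; print(s.sum(), "x'",np.percentile(d@ex,[2,25,50,75,98]).round(4),"y'",np.percentile(d@ey,[0,2,98,100]).round(4))
from station import get_obs
o=get_obs()["ee_pos"][:2]-[.521,.333]; print("tcp",o@ex,o@ey)
# finger pos
```

```text
[[0.5401 0.2797 0.124 ]]
[[0.5001 0.3937 0.124 ]]
305 x' [-0.0048  0.      0.0027  0.0046  0.0137] y' [-0.0631 -0.0597  0.0623  0.0662]
tcp 0.0015789086099511906 -0.0030978792349047207
```

```bash
python3 -m jog '0 3 -30 0 0 0 0.69; 0 3 -55 0 0 0 0.69; 0 3 -75 0 0 0 0.69; 0 3 -90 0 0 0 0.69; 0 3 -103 0 0 0 0.69; 0 3 -103 0 0 0 0.69' 30
```

```text
time_s: 14.45
ee_pos: [0.5235, 0.3327, 0.1076]
eef_rot: [-1.568, 0.005, -1.252]
force: [0.6, -0.5, -0.1]
grip_width: 0.0292
```

```bash
python3 -m jog '0 0 0 0 0 0 0.8; 0 0 0 0 0 0 0.9; 0 0 0 0 0 0 1; 0 0 0 0 0 0 1; 0 0 0 0 0 0 1' 40
```

```text
time_s: 14.87
ee_pos: [0.521, 0.3318, 0.1091]
eef_rot: [-1.575, 0.004, -1.252]
force: [-25.2, -13.1, 16.4]
grip_width: 0.0095
```

```bash
python3 -m jog '-10 -3.4 -2 0 0 0 1; -28 -9.4 -3 0 0 0 1; -47 -15.8 -3 0 0 0 1; -66 -22.2 -3 0 0 0 1; -85 -28.6 -3 0 0 0 1; -104 -35 -3 0 0 0 1; -120 -40.4 -3 0 0 0 1; -130 -43.7 -3 0 0 0 1; -138 -46.4 -3 0 0 0 1; -138 -46.4 -3 0 0 0 1' 40
```

```text
time_s: 15.7
ee_pos: [0.3833, 0.2861, 0.109]
eef_rot: [-1.57, 0.006, -1.251]
force: [-1.6, 0.6, 11.6]
grip_width: 0.0097
```

```bash
python3 -m jog '-2 -0.7 0 0 0 0 1; -4 -1.4 0 0 0 0 1; -6 -2 0 0 0 0 1; -7 -2.4 0 0 0 0 1; -7 -2.4 0 0 0 0 1' 40
```

```text
time_s: 16.12
ee_pos: [0.3788, 0.2846, 0.1094]
eef_rot: [-1.563, 0.007, -1.252]
force: [21.1, 9.6, -24.3]
grip_width: 0.0097
```

```bash
python3 -m jog '0 0 0 0 0 0 0.85; 0 0 0 0 0 0 0.69; 0 0 0 0 0 0 0.69; 0 0 0 0 0 0 0.69; 0 0 30 0 0 0 0.69; 0 0 60 0 0 0 0.69; 0 0 100 0 0 0 0.69; 0 0 130 0 0 0 0.69; 0 -20 130 0 0 0 0.69;0 -40 130 0 0 0 0.69'
```

```text
time_s: 16.95
ee_pos: [0.379, 0.2447, 0.2412]
eef_rot: [-1.559, 0.007, -1.25]
force: [0.7, -0.4, -0.4]
grip_width: 0.029
```

```bash
python3 -m jog '10 -30 0 0 0 7 0.69; 20 -60 0 0 0 14 0.69; 30 -95 0 0 0 21 0.69; 40 -130 0 0 0 28 0.69; 50 -165 0 0 0 35 0.69; 60 -195 -10 0 0 42 0.69; 70 -225 -20 0 0 49 0.6; 80 -250 -40 0 0 56 0.6; 90 -279 -60 0 0 63 0.6; 90 -279 -80 0 0 70 0.6'
python3 - <<'E'
import m2, runpy
runpy.run_path("m2.py",run_name="__main__")
from h import *
for n in ("scene","top"):
    c=camera(n); cv2.imwrite(f"pics/t1{n}.png",c["img"][:,:,::-1])
E
```

```text
time_s: 17.78
ee_pos: [0.47, -0.0381, 0.1606]
eef_rot: [-1.56, 0.006, -0.123]
force: [0.3, 0.7, -0.3]
grip_width: 0.0376
== top
bar raw (array([0.44000765, 0.33110237]), np.float64(78.66542400036211), np.float64(0.2253532498989548)) 0.1281486355689615
desk ((0.46248331665992737, -0.33691394329071045), (0.13124600052833557, 0.15109175443649292), 76.5849609375)
green px [(np.int64(372), np.int64(205)), (np.int64(373), np.int64(205)), (np.int64(372), np.int64(206)), (np.int64(373), np.int64(206)), (np.int64(374), np.int64(206)), (np.int64(375), np.int64(206)), (np.int64(372), np.int64(207)), (np.int64(373), np.int64(207)), (np.int64(374), np.int64(207)), (np.int64(375), np.int64(207)), (np.int64(376), np.int64(207)), (np.int64(378), np.int64(209)), (np.int64(399), np.int64(217)), (np.int64(398), np.int64(218)), (np.int64(399), np.int64(218)), (np.int64(400), np.int64(218)), (np.int64(401), np.int64(218)), (np.int64(399), np.int64(219)), (np.int64(400), np.int64(219)), (np.int64(401), np.int64(219))]
orange px [(np.int64(397), np.int64(198)), (np.int64(398), np.int64(198)), (np.int64(399
[... 758 characters left out ...]
257112503), 77.03301239013672) 167.47263350056838
== scene
desk ((0.46103882789611816, -0.3349667489528656), (0.1329045295715332, 0.14956465363502502), 76.79846954345703)
green px []
orange px []
crest 98 (array([ 0.63131333, -0.13374767]), np.float64(169.35629455070392), np.float64(0.06575656999131672)) 0.23614981991005762
rim 0 ((0.0, 0.0), 0.0)
red 8 [[ 0.4613 -0.1206  0.013 ]]
green 0 None
cc [311 235  24  14 122] ((0.4431268572807312, -0.09740392863750458), (0.0227533970028162, 0.08543861657381058), 78.27101135253906) 167.58570586815586
cc [323 246  21  18 129] ((0.4658478796482086, -0.034637488424777985), (0.08616229146718979, 0.020430399104952812), 3.80787992477417) 1.9339027922781882
```

View pics/t1scene.png

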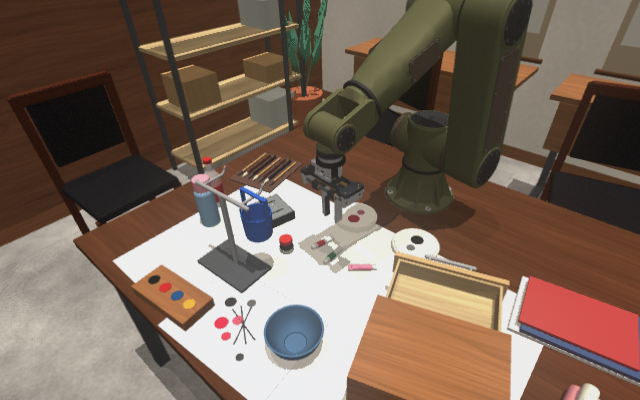

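View pics/t1top.png

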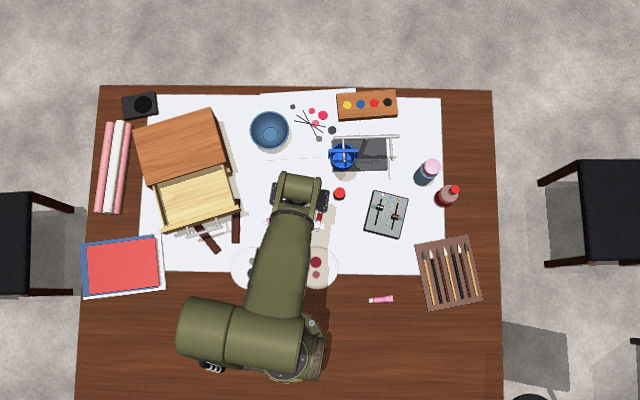

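The drawer stands open, and the red and green tubes are where they were (scene 322,242 and 333,256). Now I'll take the green one.

```bash
python3 -m jog '-2 3 -30 0 0 5 0.6; -2 3 -60 0 0 9.5 0.6; -2 3 -95 0 0 9.5 0.6; -2 3 -125 0 0 9.5 0.6; -2 3 -145 0 0 9.5 0.6; -2 3 -153 0 0 9.5 0.6; -2 3 -153 0 0 9.5 0.6; -2 3 -153 0 0 9.5 0.9; -2 3 -153 0 0 9.5 0.9; -2 3 -153 0 0 9.5 0.9' 15
```

```text
time_s: 18.82
ee_pos: [0.468, -0.0309, 0.0106]
eef_rot: [-1.56, 0.005, 0.035]
force: [-0.2, -0.9, -0.3]
grip_width: 0.0209
```

```bash
python3 -m jog '0 0 0 0 0 0 1; 0 0 0 0 0 0 1; 0 0 30 0 0 0 1; 0 0 70 0 0 0 1; 0 0 110 0 0 0 1; 0 0 150 0 0 0 1; 0 0 190 0 0 0 1; 0 0 200 0 0 0 1' 15
python3 - <<'E'
from h import *
c=camera("scene"); crop(c,(280,150,420,290),5,"t2.png")
E
```

```text
time_s: 19.48
ee_pos: [0.4696, -0.0312, 0.217]
eef_rot: [-1.561, -0.004, 0.035]
force: [-0.1, -0.1, 0.7]
grip_width: 0.0175
```

View pics/t2.png

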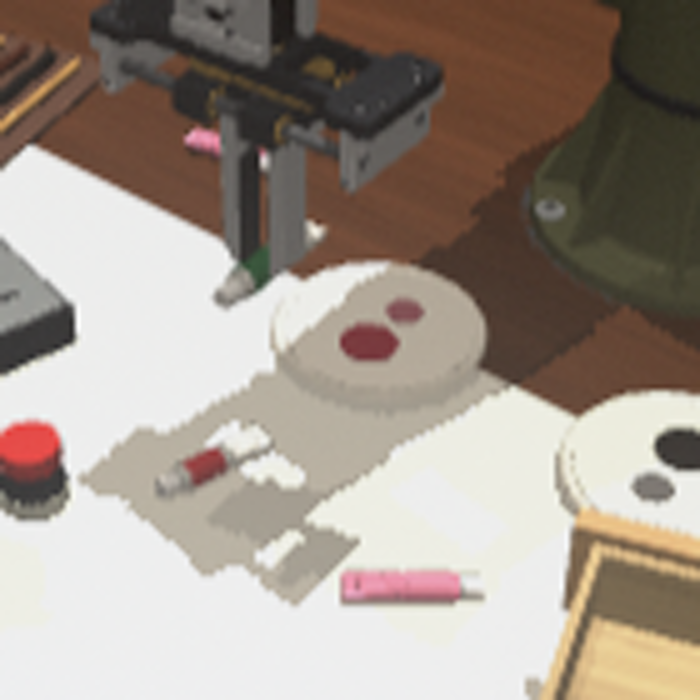

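```bash
python3 -m jog '3 40 10 0 0 4 1; 6 80 10 0 0 8 1; 10 120 10 0 0 12 1; 14 160 10 0 0 16.6 1; 18 200 10 0 0 16.6 1; 22 240 10 0 0 16.6 1; 26 280 10 0 0 16.6 1; 29 310 0 0 0 16.6 1; 29 320 -20 0 0 16.6 1; 29 320 -40 0 0 16.6 1'
python3 - <<'E'
from h import *
c=camera("scene"); crop(c,(360,180,540,340),4,"t3.png")
E
```

```text
time_s: 20.37
ee_pos: [0.4978, 0.2912, 0.1734]
eef_rot: [-1.561, -0.002, 0.327]
force: [0.1, -0.4, -0.7]
grip_width: 0.0178
```

View pics/t3.png

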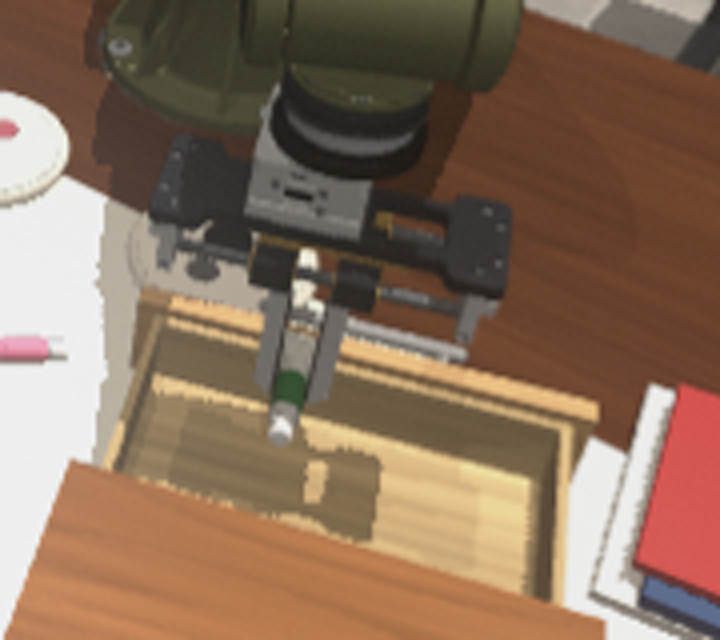

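```bash
python3 -m jog '6 2 -20 0 0 0 1; 6 2 -45 0 0 0 1; 6 2 -62 0 0 0 1; 6 2 -70 0 0 0 1; 6 2 -70 0 0 0 1'
```

```text
time_s: 20.83
ee_pos: [0.5021, 0.2906, 0.0975]
eef_rot: [-1.563, 0.006, 0.326]
force: [0.0, 0.0, 0.1]
grip_width: 0.0178
```

```bash
python3 -m jog '0 0 0 0 0 0 0.8; 0 0 0 0 0 0 0.65; 0 0 0 0 0 0 0.65; 0 0 0 0 0 0 0.65; 0 0 30 0 0 0 0.65; 0 0 70 0 0 0 0.65; 0 0 110 0 0 0 0.65; 0 -20 120 0 0 0 0.65; -10 -60 120 0 0 -5 0.65; -20 -100 120 0 0 -12 0.65'
```

```text
time_s: 21.67
ee_pos: [0.4818, 0.19, 0.2182]
eef_rot: [-1.562, 0.004, 0.115]
force: [1.6, -1.4, -0.6]
grip_width: 0.0327
```

```bash
python3 -m jog '-5 -40 0 0 0 -7 0.6; -10 -80 0 0 0 -14 0.6; -15 -120 0 0 0 -19 0.6; -20 -160 0 0 0 -19 0.6; -25 -200 0 0 0 -19 0.6; -30 -240 0 0 0 -19 0.6; -36 -280 0 0 0 -19 0.6; -36 -288 -20 0 0 -19 0.6; -36 -288 -50 0 0 -19 0.6; -36 -288 -70 0 0 -19 0.6'
python3 - <<'E'
from m2 import *
for n in ("scene","top"):
    c=camera(n); P,uv=grid(c)
    a=(P[:,2]>.008)&(P[:,2]<.03)&(P[:,0]>.37)&(P[:,0]<.54)&(P[:,1]>-.2)&(P[:,1]<.02)
    m=a.reshape(400,640).astype(np.uint8); nn,L,st,ce=cv2.connectedComponentsWithStats(m)
    for i in range(1,nn):
        if st[i,4]>20:
            v,u=np.nonzero(L==i); q=onz(c,np.c_[u,v],.012)[:,:2]; print("cc",st[i],cv2.minAreaRect(q.astype(np.float32)),line(q)[1])
c=camera("scene");cv2.imwrite("pics/t4.png",c["img"][:,:,::-1])
E
```

```text
time_s: 22.5
ee_pos: [0.4452, -0.0988, 0.1467]
eef_rot: [-1.562, 0.005, -0.219]
force: [-0.5, 0.8, -0.6]
grip_width: 0.0374
cc [308 227  24  13 114] ((0.4202669560909271, -0.129752054810524), (0.023893002420663834, 0.08371242135763168), 76.61370849609375) 164.7686418263046
cc [288 242   6  10  35] ((0.5241620540618896, -0.158950537443161), (0.04024459421634674, 0.015805475413799286), 44.47993469238281) 40.44147796937978
```

View pics/t4.png

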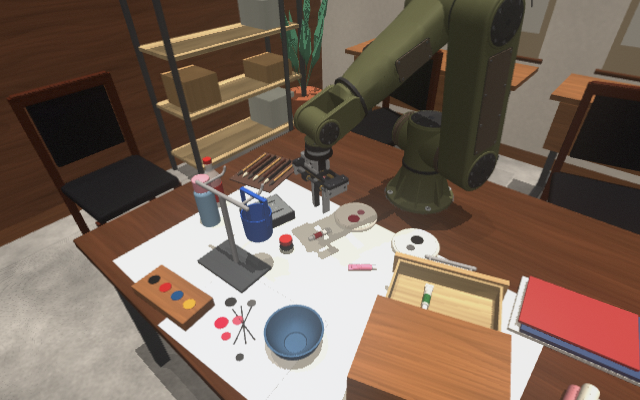

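Green lies in the drawer (scene 427,296). The red tube has been knocked aside, now at scene (319,233), about (0.42,-0.13). I'll check it again before reaching.

```bash
python3 -m jog '-10 -30 0 0 0 0 0.6; -24 -31 0 0 0 0 0.6; -24 -31 0 0 0 0 0.6';python3 - <<'E'
from m2 import *
for n in ("scene","top"):
    c=camera(n); P,uv=grid(c)
    a=(P[:,2]>.008)&(P[:,2]<.03)&(P[:,0]>.35)&(P[:,0]<.5)&(P[:,1]>-.2)&(P[:,1]<.02)
    m=a.reshape(400,640).astype(np.uint8); nn,L,st,ce=cv2.connectedComponentsWithStats(m)
    for i in range(1,nn):
        if st[i,4]>20:
            v,u=np.nonzero(L==i); q=onz(c,np.c_[u,v],.012)[:,:2]; print("cc",st[i],cv2.minAreaRect(q.astype(np.float32)),line(q)[1])
c=camera("scene");crop(c,(270,150,410,290),5,"t5.png")
E
```

```text
time_s: 22.9
ee_pos: [0.4208, -0.1296, 0.1496]
eef_rot: [-1.563, 0.005, -0.218]
force: [-0.1, -0.1, 0.0]
grip_width: 0.0377
cc [308 227  24  13 113] ((0.4203714430332184, -0.13044290244579315), (0.022995490580797195, 0.08325168490409851), 73.38885498046875) 163.9704901865283
```

View pics/t5.png

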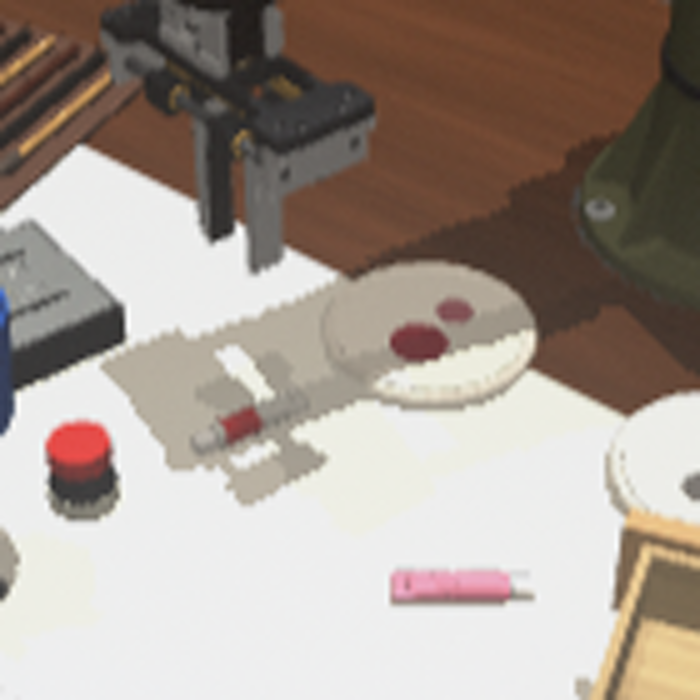

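```bash
python3 -m jog '1 -2 -30 0 0 -3.5 0.6; 1 -2 -60 0 0 -3.5 0.6; 1 -2 -90 0 0 -3.5 0.6; 1 -2 -120 0 0 -3.5 0.6; 1 -2 -142 0 0 -3.5 0.6; 1 -2 -142 0 0 -3.5 0.6; 1 -2 -142 0 0 -3.5 0.6; 1 -2 -142 0 0 -3.5 0.9; 1 -2 -142 0 0 -3.5 1; 1 -2 -142 0 0 -3.5 1' 15; python3 -m jog '0 0 0 0 0 0 1; 0 0 0 0 0 0 1; 0 0 30 0 0 0 1; 0 0 70 0 0 0 1; 0 0 110 0 0 0 1; 0 0 150 0 0 0 1; 0 0 190 0 0 0 1; 0 0 210 0 0 0 1' 15
python3 - <<'E'
from h import *
c=camera("scene"); crop(c,(280,130,420,270),5,"t6.png")
E
```

```text
time_s: 23.88
ee_pos: [0.4242, -0.1309, 0.0086]
eef_rot: [-1.563, 0.002, -0.277]
force: [0.1, -0.0, -0.7]
grip_width: 0.0209
time_s: 24.55
ee_pos: [0.4249, -0.1312, 0.2237]
eef_rot: [-1.563, -0.004, -0.277]
force: [0.2, -0.8, -0.4]
grip_width: 0.0176
```

View pics/t6.png

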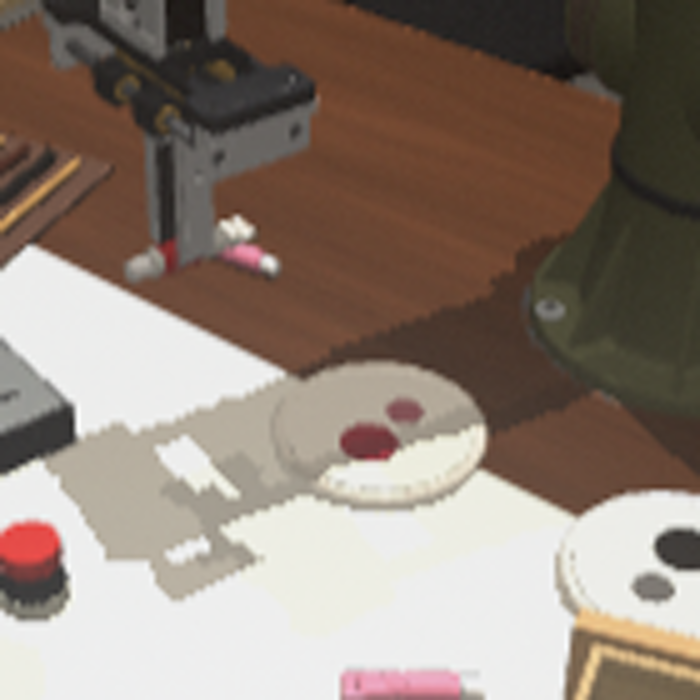

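```bash
python3 -m jog '5 40 0 0 0 6 1; 10 80 5 0 0 12 1; 15 120 5 0 0 18 1; 20 160 5 0 0 24 1; 25 200 5 0 0 30 1; 30 240 5 0 0 34.5 1; 35 280 5 0 0 34.5 1; 40 320 5 0 0 34.5 1; 45 360 5 0 0 34.5 1; 50 400 5 0 0 34.5 1'; python3 -m jog '2 40 0 0 0 0 1; 3 80 0 0 0 0 1; 3 100 -20 0 0 0 1; 3 100 -50 0 0 0 1; 3 100 -50 0 0 0 1'
```

```text
time_s: 25.43
ee_pos: [0.4754, 0.2705, 0.2305]
eef_rot: [-1.564, -0.008, 0.325]
force: [0.7, -0.6, -0.1]
grip_width: 0.018
time_s: 25.85
ee_pos: [0.4762, 0.3703, 0.1746]
eef_rot: [-1.566, 0.001, 0.327]
force: [-0.2, -0.9, -1.0]
grip_width: 0.0181
```

```bash
python3 -m jog '2 -4 -20 0 0 0 1; 2 -4 -45 0 0 0 1; 2 -4 -68 0 0 0 1; 2 -4 -75 0 0 0 1; 2 -4 -75 0 0 0 1'; python3 -m jog '0 0 0 0 0 0 0.8; 0 0 0 0 0 0 0.65; 0 0 0 0 0 0 0.65; 0 0 0 0 0 0 0.65; 0 0 30 0 0 0 0.65; 0 0 70 0 0 0 0.65; 0 0 110 0 0 0 0.65; -40 -15 130 0 0 0 0.65; -80 -30 130 0 0 -7 0.65; -110 -60 130 0 0 -14 0.65'
python3 - <<'E'
from h import *
c=camera("scene"); crop(c,(360,180,540,340),4,"t7.png")
c=camera("top"); crop(c,(130,100,330,300),3,"t7t.png")
E
```

```text
time_s: 26.27
ee_pos: [0.4784, 0.3655, 0.0996]
eef_rot: [-1.567, 0.002, 0.326]
force: [0.5, -0.2, -0.4]
grip_width: 0.0183
time_s: 27.1
ee_pos: [0.3714, 0.3103, 0.2308]
eef_rot: [-1.565, -0.0, 0.077]
force: [0.7, 0.3, 1.8]
grip_width: 0.0329
```

View pics/t7.png

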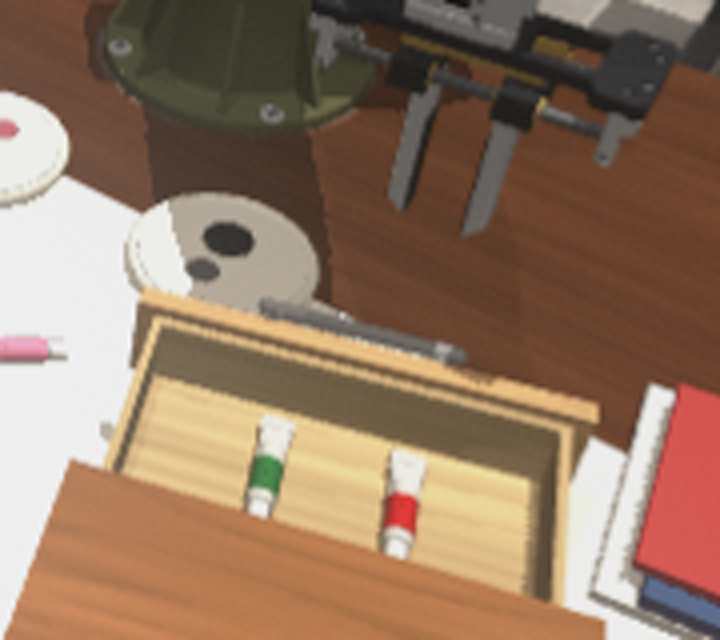

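View pics/t7t.png

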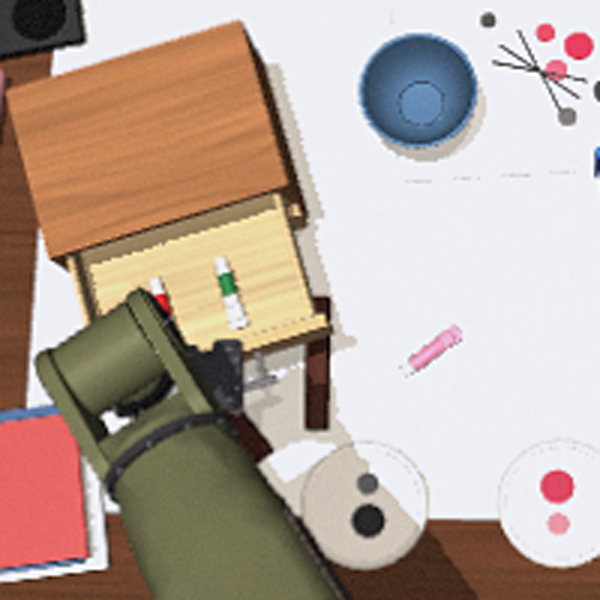

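Both tubes lie on the drawer floor: green at top (207,197) and red at (184,199). Next I'll shut the drawer by pushing its bar with closed fingers.

```bash
python3 -m jog '-15 -20 0 0 0 7 1; -26 -37 0 0 0 14.2 1; -26 -37 -30 0 0 14.2 1; -26 -37 -60 0 0 14.2 1; -26 -37 -95 0 0 14.2 1; -26 -37 -124 0 0 14.2 1; -26 -37 -124 0 0 14.2 1' 15
python3 - <<'E'
from h import *
c=camera("scene"); crop(c,(360,180,540,340),4,"c1.png")
E
```

```text
time_s: 27.78
ee_pos: [0.3414, 0.269, 0.1019]
eef_rot: [-1.569, 0.01, 0.325]
force: [-0.8, 0.3, -0.4]
grip_width: 0.0005
```

View pics/c1.png

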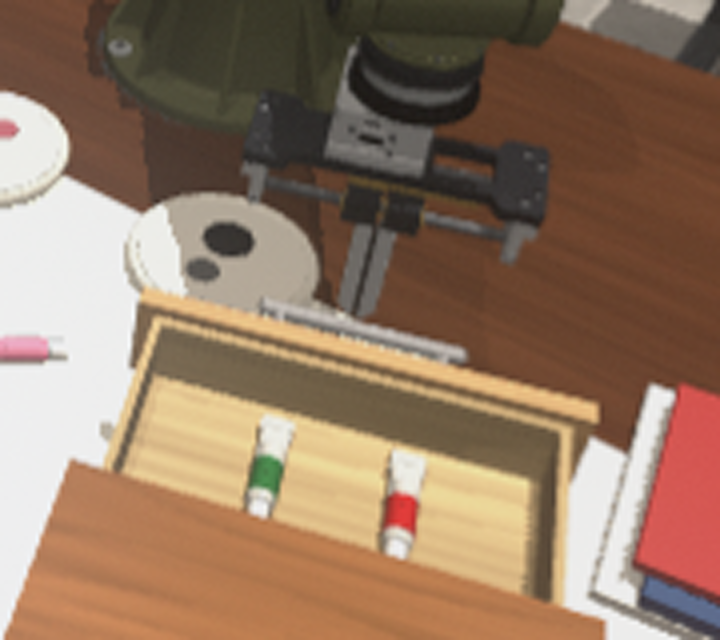

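```bash
python3 -m jog '10 3.4 0 0 0 0 1; 20 6.7 0 0 0 0 1; 28 9.4 0 0 0 0 1; 38 12.8 0 0 0 0 1; 50 16.8 0 0 0 0 1; 62 20.9 0 0 0 0 1; 74 24.9 0 0 0 0 1; 86 28.9 0 0 0 0 1; 98 33 0 0 0 0 1; 110 37 0 0 0 0 1'; python3 -m jog '10 3.4 0 0 0 0 1; 20 6.7 0 0 0 0 1; 30 10 0 0 0 0 1; 38 12.8 0 0 0 0 1; 44 14.8 0 0 0 0 1; 48 16.2 0 0 0 0 1; 51 17.2 0 0 0 0 1; 51 17.2 0 0 0 0 1'
```

```text
time_s: 28.67
ee_pos: [0.4538, 0.3073, 0.1067]
eef_rot: [-1.568, 0.005, 0.325]
force: [-1.4, -1.5, 1.2]
grip_width: 0.0002
time_s: 29.33
ee_pos: [0.5053, 0.3247, 0.1072]
eef_rot: [-1.568, 0.004, 0.326]
force: [0.5, -0.6, -0.6]
grip_width: 0.0003
```

Still no stop felt, so I'll continue in small steps until the force rises.

```bash
python3 -m jog '1.5 0.5 0 0 0 0 1; 3 1 0 0 0 0 1; 3 1 0 0 0 0 1'; python3 -m jog '1.5 0.5 0 0 0 0 1; 3 1 0 0 0 0 1; 3 1 0 0 0 0 1'
```

```text
time_s: 29.58
ee_pos: [0.5072, 0.3254, 0.1073]
eef_rot: [-1.568, 0.007, 0.326]
force: [-9.3, -4.1, 5.0]
grip_width: 0.0002
time_s: 29.83
ee_pos: [0.5074, 0.3254, 0.1073]
eef_rot: [-1.569, 0.015, 0.326]
force: [-23.9, -10.6, 13.7]
grip_width: 0.0007
```

```bash
python3 -m jog '-10 -3.4 0 0 0 0 1; -30 -10 0 0 0 0 1; -60 -20 10 0 0 0 1; -90 -30 30 0 0 0 1; -110 -50 60 0 0 0 1; -120 -80 90 0 0 0 1; -120 -115 120 0 0 0 0.8; -120 -150 140 0 0 0 0.5;-120 -180 150 0 0 0 0.5'
python3 - <<'E'
import m3; m3.faders()
from m2 import *
for n in ("scene","top"):
    c=camera(n); cv2.imwrite(f"pics/e{n}.png",c["img"][:,:,::-1]); P,uv=grid(c); hsv=cv2.cvtColor(c["img"],cv2.COLOR_RGB2HSV).reshape(-1,3).astype(int)
    s=(abs(P[:,2]-.124)<.008)&(P[:,0]>.42)&(P[:,0]<.60)&(P[:,1]>.2)&(P[:,1]<.48)&(hsv[:,1]<60)
    q=P[s]; yaw=np.radians(18.4); ex=np.array([np.cos(yaw),np.sin(yaw)]); d=q[:,:2]-[.521,.333]
    print(n,s.sum(), "x'",np.percentile(d@ex,[2,25,50,75,98]).round(4))
    s=(hsv[:,0]>100)&(hsv[:,0]<125)&(hsv[:,1]>120)&(P[:,0]>.54)&(P[:,0]<.7)&(P[:,1]>-.28)&(P[:,1]<-.06)
    a=s&(P[:,2]>.25)&(P[:,2]<.32); print(line(P[a][:,:2]),np.percentile(P[a][:,2],90))
E
```

```text
time_s: 30.58
ee_pos: [0.3872, 0.1443, 0.2601]
eef_rot: [-1.569, 0.011, 0.327]
force: [0.7, -0.1, 0.0]
grip_width: 0.0169
top green 11 [0.0156 0.0485]
top green 8 [-0.0028 -0.0509]
top orange 10 [-0.0035 -0.0317]
top grip 33 [379.3 206.8] [0.0141 0.0302]
top grip 36 [394.8 216.4] [-0.0052 -0.0299]
top white 6 [0.0151 0.0301]
top white 1 [-0.0696 -0.0275]
scene white 2 [-0.0134 -0.0365]
scene 305 x' [-0.0034  0.0013  0.0036  0.0054  0.0135]
(array([ 0.62818652, -0.16679368]), np.float64(91.5747412392558), np.float64(0.09319647165467038)) 0.2726810928334295
top 145 x' [-0.0062 -0.0034  0.0005  0.0074  0.0353]
(array([ 0.62522825, -0.17140192]), np.float64(91.18028551264614), np.float64(0.09166168834070962)) 0.27633431348036
```

View pics/escene.png

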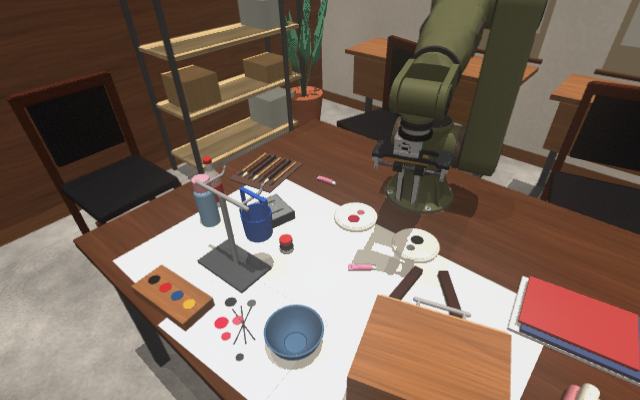

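View pics/etop.png

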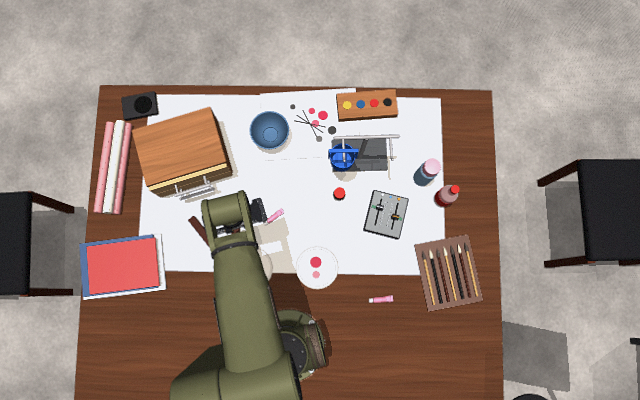

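The chest is shut, with the bar back at its starting reading. The pail hangs plumb, both faders are on their tapes and no banded tube is left on the table. Handing in.

```bash
python3 -m jog '0 0 0 0 0 0 0.5; 0 0 0 0 0 0 0.5; 0 0 0 0 0 0 0.5'; python3 -c "
from station import hand_in; print(hand_in())"
```

```text
time_s: 31.03
ee_pos: [0.3872, 0.1459, 0.257]
eef_rot: [-1.569, 0.015, 0.326]
force: [-0.2, 0.8, 0.2]
grip_width: 0.0471
the job is handed in; nothing more can be done
None
```

I handed the job in at about 31 s, and my checks found everything in place; `hand_in()` gives no verdict.

- **Faders:** both are set, about 0.5 mm (left) and 1 to 2.5 mm (right) from the middle of their tapes in the last top view. At the end the scene view could not confirm this because the hanging pail hides the desk. An earlier scene reading agreed to about 1 mm.
- **Pail:** only the blue one was present. It hangs released on the left hook, with its crest within about 5 mm of the hook seat in both views.
- **Tubes and drawer:** I pulled the top drawer to its stop (about 150 mm travelled, with a force rise). Only the green and red tubes were on the table. The red one was knocked a few centimetres aside during the run, so I measured it again before gripping it. Both lay on the drawer floor in the last pictures before I pushed it shut, and I could not see them afterwards.
- **Drawer shut:** the push met the stop at about 26 N, and the handle reads within about 1 mm of where it started.

The two pink look-alikes were left alone and the bystanders look unmoved. I compared the bystanders by eye only and did not measure them again.

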